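# Clear the chaff-briquette bench with the extractor running

### The arm

A 7-joint arm with a two-finger parallel gripper is mounted at the origin on the work surface. World frame = base frame: x ahead of the robot, y to its left, z up, the work surface at z = 0. Lengths are in m, angles in degrees, forces in N, time in s.
With the tool pointing down it reaches from about 0.425 to 0.875 m from the base axis. Payload 8.4 kg.
Tool frame: the origin (TCP) lies at the very end of the fingers, on their centre line; the grasp point (between the pads) lies 19 mm behind it; z points along the fingers, y is the direction in which the jaws open and shut (so a half turn about z gives the same grasp; the last joint's range is limited). The gripper opens to 85 mm and grips with 20 to 120 N. Pads are 22 mm wide; open, the fingers measure 114 mm over their backs; the gripper's body (76 mm by 85 mm) begins 54 mm behind the grasp point. The pads swing forward as they close: fully open they stand 13 mm farther back than shut.
Start: joints at [57.399, 19.091, 2.286, 83.961, -0.768, 76.965, -3.352], TCP at [0.294, -0.58, 0.231] pointing down, gripper open.
Joint ranges: [-147.57, 147.57], [-21.85, 119.76], [-74.77, 79.35], [14.55, 137.4], [-85.83, 265.84], [4.83, 119.75], [-152.11, 152.11]. Speed limits (degrees/s): [127.2, 127.2, 159.86, 159.86, 180, 180, 180].

### API

Orientations are given as a 3x3 rotation matrix whose columns are the frame's x, y, z axes.
In Python, from rig import ctrl gives the robot as it stands.
- The arm moves only by the shell command python3 -m creep 'ROWS' [OPENING]. ROWS is JSON, a list that holds one entry, the list of rows, each a list of 4 numbers: the shift along the tool's x, y, z in m, then the turn about the tool's z in rad. A call has exactly 8 rows; each row is the pose to reach, as a shift and turn from the pose commanded when the call began, along the tool's axes at that moment; what a row does not reach only later rows make up. A row lasts 1/8 s, in which the tool goes at most 62.5 mm and 10.7 degrees, less where a joint would pass 70% of its speed; a pose out of reach is approached as far as the arm can. A call with a gripper value outside its range is refused whole. OPENING is the closure, from 0 (fully open) to 1 (shut), set as the call begins (- or left out, the last holds). The fingers move at their own pace and stop on an object; the grip force is fixed at half the most. Time passes only in rows, so rows that repeat a pose let the fingers close, or fill a call up. It gives the time, the measured TCP pose, the force and the opening at its end, in the units of the state.
- ctrl.sense(): the state, without advancing time (a new reading comes with each control period).
- ctrl.snapshot(name): name is "scene" or "side" or "wrist"; returns a dict with "frame" (384x512x3 uint8, blue, green, red), "intrinsics" (3x3 intrinsics, pixels), "dist_coeffs" ([k1, k2, p1, p2, k3] as OpenCV has them; the pictures are not rectified), "extrinsics" (4x4, takes a point from camera to world coordinates). Camera axes: x right, y down, z forward; pixel columns grow to the right and rows downward; lengths in m; the calibration is good to about 2 mm. A picture is of the moment at which its call begins. There is no depth.
- ctrl.sign_off(): hands the job in, once; it reports no verdict.
Trained networks look in a picture, given as the dict that the camera call returned (one of the last four; its "shot" number tells which), for a name from the list of things; names that differ only in an ending like _2 or _b are one class to them, and where a whole thing is asked for, a point or a joint stands for the part that bears it (a point fixed in the world has none). Each returns a list of dicts, best first, with "conf" (0 to 1); they miss things now and then, are a little off and sometimes report something else, mostly with a low value. They report only what shows in the picture. A call takes as long as a camera call.
- ctrl.recognise(picture, label): "rect" ([left, top, right, bottom] in pixels, round what is visible of it).
- ctrl.cut_out(picture, label): "pixels" (384x512 bool, what is visible of it) and "rect" ([left, top, right, bottom] in pixels, round what is visible of it).
- ctrl.landmark_of(picture, label): "pixel" ([column, row] in pixels: a listed point, or the origin of a listed thing).
The state is a dict: "clock": time; "qpos": joint angles; "dq": joint speeds; "tau": joint torques, N m; "position": TCP position; "tool_rot": TCP orientation; "wrist_force": force on the tool from outside, world axes, zero at the start; "ft_torque": the same for the moment, N m; "finger_gap": finger opening in m.
Only numpy, scipy, OpenCV 4.12 (cv2) and the standard library are available. Lean on these libraries where they do the work, as an engineer would, in place of code of your own. Each camera call takes 0.05 s, during which the arm holds its last target.

### The job

Clear the briquette bench: first switch the dust extractor on by pulling the red knob fully out, then take the pusher from its rest, sweep every chaff briquette off the deck over the open edge into the catch bin with it (no fingers on the briquettes), and stand the pusher upright back on the middle of its rest. Also stack both emptied blue totes squarely on the grey one, each turned so that it stacks on the one below instead of nesting into it, every yellow end over a plain one. When all this is done push the knob fully in, and leave the jar, the mug and the trier where they are.

Things in the scene. Friction and masses are not known exactly. Their poses are not given: they have to be found in the camera images.
- extractor_knob (a joint): the red push-pull knob on the front of the grey console, the dust extractor's switch: 0 = pushed fully in (off), 0.020 m = pulled fully out (on). It slides straight out of the console's front. It is stiff (about 5 N all the way), stays where it is left, and stops hard at either end; the on position is the outer stop (within 3 mm), the off position the inner one.
- knob_head (a point): centre of the red knob's head, a level cylinder, 34 mm diameter, 24 mm long, axis along the console's x, 70 mm above the table; it travels with the knob. With the knob in it stands 40 mm in front of the console's face (console top 100 mm above the table). Pulling out moves it along the console's -x. It can be pinched by its two sides (along y) from above.
- console: grey control console, fixed, 120 (x) by 130 (y) by 100 mm high; origin at the centre of its underside; its front, with the knob in the middle, faces its own -x.
- station: fixed sweeping station; origin on the table under the deck's middle. Metal deck, top 75 mm above the table, inner area x -110 to 110, y -120 to 120 mm; blue rims, 8 mm thick, 15 mm high, on both x sides and the +y end. The -y end (yellow line) is open: a steep slope leads down into the catch bin, inside x -110 to 110, y -120 to -230 mm, floor 6 mm and outer walls 55 mm above the table.
- rest: dark wooden stand with a black pad, fixed, 160 (x) by 80 (y) by 60 mm high, the pusher's parking place; origin at the centre of its underside.
- pusher_grip (a point): grip point of the loose pusher, on its handle's axis 75 mm above the pusher's underside (0.2 kg). Pusher: wooden foot 90 (x) by 30 (y) by 32 mm high with a yellow band, on it in the middle an upright black square handle 26 by 26 mm reaching to 102 mm above the underside. It stands on its foot on the rest at the start; z axis up, x along the foot.
- briq0_c (a point): centre of a brown pressed chaff briquette, 34 by 26 by 24 mm high, 25 g, loose; lies on the deck at the start (may be absent).
- briq1_c (a point): centre of a brown pressed chaff briquette, 34 by 26 by 24 mm high, 25 g, loose; lies on the deck at the start (may be absent).
- briq2_c (a point): centre of a brown pressed chaff briquette, 34 by 26 by 24 mm high, 25 g, loose; lies on the deck at the start (may be absent).
- briq3_c (a point): centre of a brown pressed chaff briquette, 34 by 26 by 24 mm high, 25 g, loose; lies on the deck at the start (may be absent).
- briq4_c (a point): centre of a brown pressed chaff briquette, 34 by 26 by 24 mm high, 25 g, loose; lies on the deck at the start (may be absent).
- briq5_c (a point): centre of a brown pressed chaff briquette, 34 by 26 by 24 mm high, 25 g, loose; lies on the deck at the start (may be absent).
- base_tote: grey tote fixed to the table, the bottom of the stack; same shape and axes as the blue totes (see tote_a_c); origin at the centre of its underside.
- tote_a_c (a point): centre of a loose blue stack-nest tote, 118 (x) by 64 (y) by 45 mm high, 0.15 kg, half-way up (22.5 mm). Its +x end wall is yellow. On a tote the same way round (yellow over yellow) it nests down, 29 mm above it; turned half round (yellow over plain end) its foot (102 by 49 mm) drops 4 mm into the mouth (112 by 58 mm) of the one below, rests on its ledges and stacks, 41 mm above it.
- tote_b_c (a point): centre of the other loose blue stack-nest tote, like tote_a_c.
- jar: bystander: closed amber jar, 70 mm in diameter, 110 mm high; origin at the centre of its underside.
- mug: bystander: white mug, 80 mm in diameter, 90 mm high; origin at the centre of its underside.
- trier: bystander: bean trier with wooden handle and steel scoop, 220 by 22 by 22 mm, lying on the table; origin under its middle.

How it is judged:
By the outcome, as a careful person would: the job done as asked, in the order asked, and still so for the second after the job is handed in, with the robot touching nothing.
Of briq0, briq1, briq2, briq3, briq4, briq5 only 3 to 6 are there at a start; the rules pass over those that are not, and their reading is None.
At some moment in a run one of briq0, briq1, briq2, briq3, briq4, briq5 may be knocked a few centimetres aside while the robot is not near it.
It also fails if it takes over 192 s, if anything falls off the work surface, if the arm or the gripper's body presses on something with over 40 N, if the wrist force passes 120 N, or if a joint passes its speed limit or range.

## Working session

There is one attempt and no reset: what is moved stays moved. The work goes in short steps, Python scripts to look and compute and a shell command to move; the robot and the scene stay as the last step left them, time stands still between calls to the robot, and variables do not carry over. Pictures are saved under pics/ and viewed, and the job is handed in when it is done.

```bash
ls; mkdir -p pics; cat > h.py <<'E'
import numpy as np, cv2, json
from rig import ctrl
def snap(n,fn=None):
    s=ctrl.snapshot(n)
    if fn: cv2.imwrite('pics/'+fn,s['frame'])
    return s
def ray(s,px):
    K=np.array(s['intrinsics']);d=np.array(s['dist_coeffs'])
    u=cv2.undistortPoints(np.array([[px]],float),K,d)[0,0]
    T=np.array(s['extrinsics']);r=T[:3,:3]@np.array([u[0],u[1],1.]);return T[:3,3],r/np.linalg.norm(r)
def atz(s,px,z):
    o,r=ray(s,px);return o+r*(z-o[2])/r[2]
def proj(s,P):
    T=np.linalg.inv(np.array(s['extrinsics']))
    p,_=cv2.projectPoints(np.array(P,float).reshape(-1,3),cv2.Rodrigues(T[:3,:3])[0],T[:3,3],np.array(s['intrinsics']),np.array(s['dist_coeffs']))
    return p[:,0]
E
python3 - <<'E'
from h import *
np.set_printoptions(precision=4,suppress=True)
st=ctrl.sense();print(st)
for n in ['scene','side','wrist']:
    s=snap(n,n+'0.png');print(n,s['extrinsics'])
E
```

```text
pics
{'clock': 0.0, 'qpos': array([57.3991, 19.1322,  2.2831, 84.0117, -0.7659, 76.9675, -3.3518]), 'dq': array([-0.0097, -0.0546,  0.0081,  0.0515,  0.0385, -0.0408,  0.0607]), 'tau': array([ -0.0011, -65.8574,   1.3648, -40.5559,   0.0167,   0.0127,
         0.0001]), 'position': array([ 0.294 , -0.5792,  0.2304]), 'tool_rot': array([[ 0.8917,  0.4527, -0.0009],
       [ 0.4527, -0.8917,  0.0014],
       [-0.0001, -0.0017, -1.    ]]), 'wrist_force': array([ 1.2095,  0.5042, -0.0146]), 'ft_torque': array([ 0.002 ,  0.0673, -0.0201]), 'finger_gap': 0.08520352685946445}
scene [[ 0.209   0.7608 -0.6145  1.311 ]
 [ 0.9778 -0.1712  0.1207 -0.1671]
 [-0.0134 -0.626  -0.7797  1.0839]
 [ 0.      0.      0.      1.    ]]
side [[-0.8777 -0.3267  0.3505  0.1583]
 [-0.4788  0.6269 -0.6146  0.6316]
 [-0.0189 -0.7073 -0.7067  0.8688]
 [ 0.      0.      0.      1.    ]]
wrist [[ 0.4524 -0.8458 -0.2826  0.3683]
 [-0.8918 -0.4294 -0.1427 -0.543 ]
 [-0.0006  0.3165 -0.9486  0.374 ]
 [ 0.      0.      0.      1.    ]]
```

View pics/scene0.png

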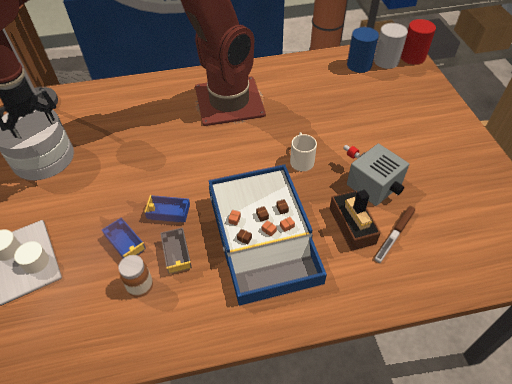

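View pics/side0.png

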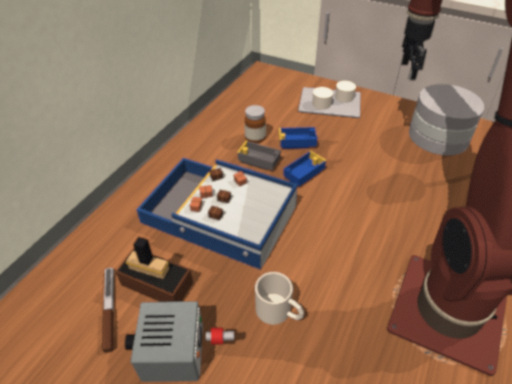

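View pics/wrist0.png

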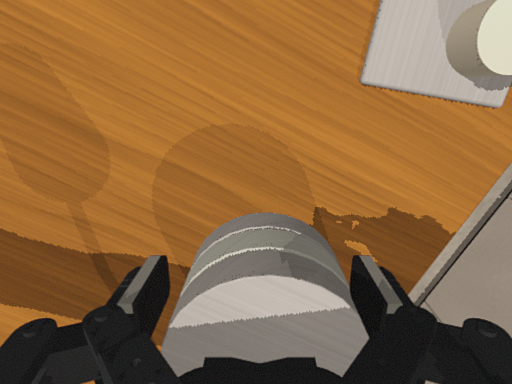

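The pictures show six briquettes on the deck (scene about 230–290, 205–240) and the totes at scene (167,208), (123,238) and grey (177,250). The knob is at (352,152), the pusher at (358,210), and the jar, mug and trier are clear. Next I measure.

```bash
python3 - <<'E'
from h import *
np.set_printoptions(precision=4,suppress=True)
S={n:snap(n) for n in ['scene','side']}
Z=dict(knob_head=.07,console=0,station=0,rest=0,pusher_grip=.135,base_tote=0,tote_a_c=.0225,tote_b_c=.0225,jar=0,mug=0,trier=0,briq0_c=.087)
for l,z in Z.items():
  for n,s in S.items():
    for d in ctrl.landmark_of(s,l)[:7]:
        print(l,n,round(d['conf'],2),np.round(d['pixel'],1),atz(s,d['pixel'],z)[:2])
E
python3 - <<'E'
import cv2
for n in ['scene','side']:
    im=cv2.imread(f'pics/{n}0.png')
    c=im[130:310,90:420] if n=='scene' else im[90:384,90:360]
    k=2.4 if n=='scene' else 2
    cv2.imwrite(f'pics/{n}0z.png',cv2.resize(c,None,fx=k,fy=k,interpolation=cv2.INTER_CUBIC))
E
```

```text
knob_head scene 0.48 [354.7 153. ] [0.4245 0.3297]
knob_head side 0.84 [216.3 338. ] [0.4139 0.3322]
console scene 0.92 [372.8 179.6] [0.4868 0.3794]
console side 0.93 [175.4 348.1] [0.502 0.368]
station scene 0.91 [257.3 221.2] [ 0.5646 -0.0138]
station side 0.78 [235.3 221.9] [ 0.5673 -0.0054]
rest scene 0.88 [353.1 226.4] [0.644  0.2565]
rest side 0.77 [154.4 282.9] [0.6438 0.2567]
rest side 0.3 [272.5 311.2] [0.3568 0.1896]
pusher_grip scene 0.56 [358.2 202.9] [0.658  0.2432]
pusher_grip side 0.67 [141.3 248.5] [0.6487 0.2576]
base_tote scene 0.59 [179.  252.7] [ 0.6223 -0.2529]
base_tote scene 0.58 [244.9 238. ] [ 0.6146 -0.0614]
base_tote side 0.71 [258.5 162. ] [ 0.6271 -0.2561]
tote_a_c scene 0.56 [125.  238.7] [ 0.5571 -0.396 ]
tote_a_c side 0.79 [296.  138.6] [ 0.5604 -0.3928]
tote_b_c scene 0.98 [173.3 211.4] [ 0.4909 -0.2528]
tote_b_c side 0.83 [305.2 168.4] [ 0.4761 -0.2719]
jar scene 0.94 [143.6 284.9] [ 0.7016 -0.3563]
jar scene 0.54 [390.9 241.8] [0.7176 0.3429]
jar side 0.62 [256.5 135.9] [ 0.6958 -0.3724]
jar side 0.43 [211.6 212.7] [ 0.6431 -0.004 ]
mug scene 0.61 [302.8 162.4] [0.366  0.1831]
mug scene 0.27 [360.4 198.9] [0.5519 0.3136]
mug side 0.71 [271.3 309.4] [0.3613 0.1868]
trier scene 0.77 [391.6 243.3] [0.7228 0.3429]
trier scene 0.24 [352.  227.7] [0.6477 0.2518]
trier scene 0.16 [264.4 213.7] [0.5423 0.0129]
trier side 0.62 [108.2 297.7] [0.7162 0.3429]
trier side 0.61 [224.6 194.8] [ 0.6471 -0.0815]
trier side 0.19 [254.3 137. ] [ 0.6995 -0.3636]
briq0_c scene 0.61 [243.2 237.2] [ 0.667  -0.0738]
briq0_c scene 0.56 [177.9 254.1] [ 0.6811 -0.2492]
briq0_c side 0.7 [140.7 249.1] [0.681  0.2352]
briq0_c side 0.44 [218.1 177. ] [ 0.6494 -0.0607]
```

View pics/scene0z.png

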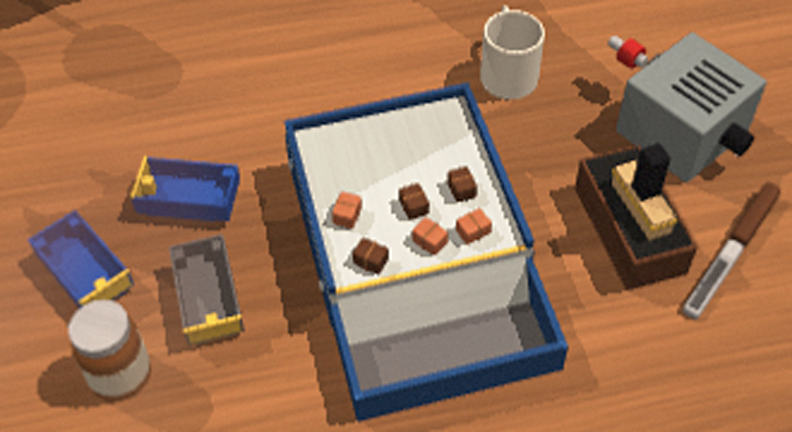

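View pics/side0z.png

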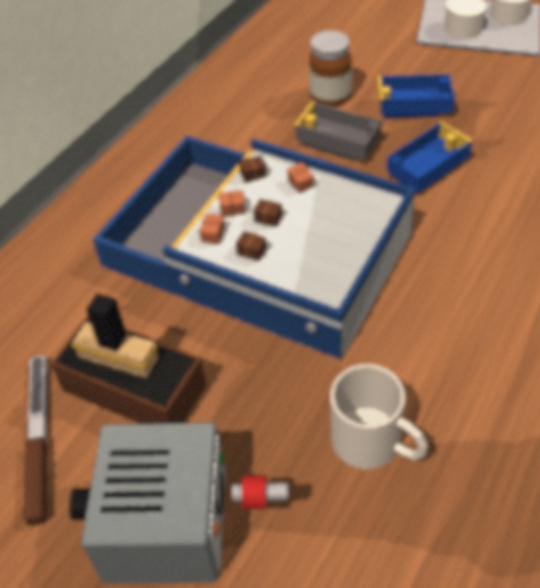

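```bash
cat > fit.py <<'E'
from h import *
from scipy.optimize import least_squares
def fit(obs,x0):
    # obs: list of (snap,[local xyz],[px])
    def f(p):
        c,s=np.cos(p[2]),np.sin(p[2]);out=[]
        for sn,L,P in obs:
            L=np.array(L,float);W=np.c_[p[0]+c*L[:,0]-s*L[:,1],p[1]+s*L[:,0]+c*L[:,1],L[:,2]]
            out.append((proj(sn,W)-np.array(P)).ravel())
        return np.concatenate(out)
    r=least_squares(f,x0,loss='soft_l1');return r.x,f(r.x)
def draw(sn,im,k,off,pose,L,col=(0,255,0)):
    L=np.array(L,float);c,s=np.cos(pose[2]),np.sin(pose[2])
    W=np.c_[pose[0]+c*L[:,0]-s*L[:,1],pose[1]+s*L[:,0]+c*L[:,1],L[:,2]]
    for p in proj(sn,W): cv2.circle(im,tuple(np.int32((p-off)*k)),2,col,-1)
E
python3 - <<'E'
from fit import *
np.set_printoptions(precision=4,suppress=True)
sc=snap('scene');sd=snap('side')
a=lambda pts:np.array(pts,float)/2.4+[90,130]
b=lambda pts:np.array(pts,float)/2+[90,90]
cut=np.pi
# station
st,r=fit([(sc,[(-.118,.128,.09),(.118,.128,.09),(-.11,-.12,.075),(.11,-.12,.075)],a([(287,122),(466,88),(335,291),(525,250)])),
       (sd,[(.118,.128,.09),(-.118,.128,.09)],b([(344,316),(413,186)]))],[.565,-.01,1.6]);print('station',st,np.degrees(st[2]),r)
rs,r=fit([(sc,[(-.08,.04,.06),(.08,.04,.06),(.08,-.04,.06),(-.08,-.04,.06)],a([(580,160),(640,145),(693,247),(632,262)])),],[.644,.257,0]);print('rest',rs,np.degrees(rs[2]),r)
rs,r=fit([(sd,[(-.08,.04,.06),(.08,.04,.06),(.08,-.04,.06),(-.08,-.04,.06)],b([(163,410),(57,363),(97,325),(202,371)])),],[.644,.257,0]);print('rest',rs,np.degrees(rs[2]),r)
# console top
cs,r=fit([(sc,[(-.06,-.065,.1),(-.06,.065,.1),(.06,.065,.1),(.06,-.065,.1)],a([(632,82),(692,34),(764,80),(705,130)])),
 (sd,[(-.06,-.065,.1),(-.06,.065,.1),(.06,.065,.1),(.06,-.065,.1)],b([(212,424),(218,541),(87,543),(104,424)]))],[.49,.375,0]);print('console',cs,np.degrees(cs[2]),r)
for l in ['knob_head','pusher_grip','base_tote','tote_a_c','tote_b_c','briq0_c']:
  for n,s in dict(scene=sc,side=sd).items():
    for d in ctrl.cut_out(s,l)[:7]:
        v,u=np.nonzero(d['pixels']); print(l,n,round(d['conf'],2),d['rect'],u.mean().round(1),v.mean().round(1),len(u))
E
```

```text
station [ 0.5707 -0.012   1.6181] 92.70920643219232 [-1.4808 -1.4022  0.6653 -3.0504  0.0971  0.39    0.2228 -0.9641 -2.4931
 -1.5667  0.068  -0.224 ]
rest [0.6401 0.2539 2.2654] 129.7976105028338 [ -3.759   28.1174   0.3441  -0.9843   2.656  -30.3951  -0.2503   0.489 ]
rest [ 0.6268  0.2621 -0.0169] -0.9659341720255368 [-0.0389  6.7205 -2.0618  0.2583  0.1016 -4.7242  1.408  -0.723 ]
console [0.5003 0.3752 0.5498] 31.49881265707281 [-3.3617 -2.1084 -1.8236 -3.6147  1.0389 -2.5114 -0.7    -0.0291  1.9402
 -2.8815 -3.2548 -0.4627 -1.6668  1.4919 -1.6205 -0.1145]
knob_head scene 0.61 [342.4, 146.1, 354.7, 158.1] 351.7 151.1 142
knob_head scene 0.57 [259.3, 220.7, 277.9, 236.2] 268.8 227.8 174
knob_head side 0.76 [204.5, 328.0, 233.9, 339.7] 218.9 335.5 314
pusher_grip scene 0.74 [230.3, 208.0, 243.1, 226.1] 234.3 216.8 134
pusher_grip scene 0.66 [345.5, 193.4, 372.4, 226.5] 358.5 209.6 610
pusher_grip side 0.98 [124.3, 236.2, 169.3, 277.2] 146.1 259.7 976
base_tote scene 0.88 [163.8, 227.2, 192.6, 272.8] 175.3 250.4 963
base_tote scene 0.4 [119.8, 253.9, 151.6, 300.1] 135.2 275.7 1088
base_tote side 0.85 [239.9, 142.0, 282.3, 174.1] 259.4 155.9 930
base_tote side 0.44 [204.5, 327.1, 235.2, 343.7] 218.8 335.6 315
base_tote side 0.2 [114.5, 244.2, 192.5, 301.1] 157.6 281.9 2035
tote_a_c scene 0.62 [103.5, 216.7, 145.7, 256.8] 123.1 237.8 891
tote_a_c side 0.63 [278.6, 129.0, 316.7, 151.1] 297.2 137.8 721
tote_a_c side 0.55 [113.9, 248.5, 193.2, 303.0] 157.3 281.5 2030
tote_a_c side 0.25 [206.0, 327.3, 236.9, 344.1] 218.1 335.8 316
tote_b_c scene 0.73 [345.3, 190.0, 369.6, 226.7] 359.0 209.0 641
tote_b_c scene 0.6 [103.4, 215.6, 143.5, 258.4] 123.6 238.0 981
tote_b_c scene 0.59 [147.5, 195.6, 190.6, 223.7] 167.3 208.0 1017
tote_b_c side 0.63 [285.0, 151.2, 322.9, 185.4] 304.0 167.9 832
briq0_c scene 0.7 [235.9, 228.8, 252.0, 243.6] 244.1 235.8 164
```

```bash
cat > go.py <<'E'
from h import *
import sys
def go(x,y,z,yaw=None):
    st=ctrl.sense();R=st['tool_rot'];d=R.T@(np.array([x,y,z])-st['position'])
    cur=np.degrees(np.arctan2(R[1,0],R[0,0]))
    t=0 if yaw is None else -np.radians((yaw-cur+180)%360-180)
    print('clock',round(st['clock'],2),'pos',st['position'].round(4),'yaw',round(cur,2),'gap',round(st['finger_gap'],4),'F',st['wrist_force'].round(1))
    print('SHIFT',d.round(4),'turn',round(t,4),'minrows',round(max(np.linalg.norm(d)/.0625,abs(t)/.187),1))
if __name__=='__main__': go(*map(float,sys.argv[1:]))
E
python3 go.py .52 -.25 .25; python3 -c "
from h import *
s=snap('wrist');print(s['intrinsics'],s['dist_coeffs'])"
```

```text
clock 2.15 pos [ 0.2943 -0.5796  0.2313] yaw 26.92 gap 0.0855 F [ 0.1 -0.8 -0.5]
SHIFT [ 0.3505 -0.1917 -0.0187] turn 0 minrows 6.4
[[315.61735927   0.         259.42528227]
 [  0.         315.61735927 194.54540458]
 [  0.           0.           1.        ]] [0.01206991 0.         0.         0.         0.        ]
```

```bash
python3 -m creep '[[[0.05,-0.027,-0.003,0],[0.10,-0.055,-0.006,0],[0.15,-0.082,-0.009,0],[0.20,-0.11,-0.012,0],[0.25,-0.137,-0.015,0],[0.30,-0.164,-0.018,0],[0.35,-0.192,-0.019,0],[0.35,-0.192,-0.019,0]]]' 
python3 - <<'E'
from h import *
s=snap('wrist','w1.png')
E
python3 go.py .415 .323 .23 31.5
```

```text
clock: 3.2
position: [0.5222, -0.2444, 0.2506]
tool_rot: [[0.888, 0.46, 0.001], [0.46, -0.888, 0.002], [0.002, -0.001, -1.0]]
wrist_force: [0.5, -1.0, -0.3]
finger_gap: 0.0854
clock 3.25 pos [ 0.5206 -0.2476  0.2504] yaw 27.18 gap 0.0854 F [-0.1 -1.  -0.1]
SHIFT [ 0.1667 -0.5558  0.0206] turn -0.0754 minrows 9.3
```

View pics/w1.png

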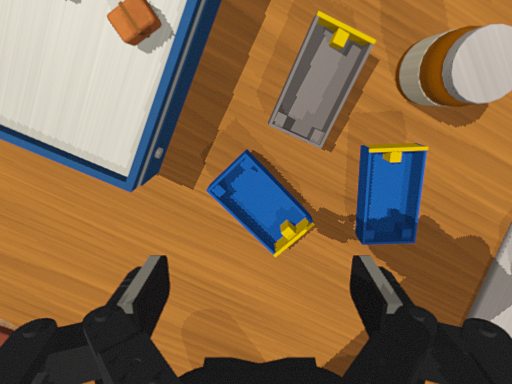

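Grey tote's corners are at about (318,12), (375,42), (322,147) and (269,124). Tote b runs from (247,151) to (275,255), tote a from (361,146) to (415,243), and the jar is at right. I fit these.

```bash
python3 - <<'E'
from fit import *
np.set_printoptions(precision=4,suppress=True)
s=snap('wrist')
L=[(.059,.032,.045),(.059,-.032,.045),(-.059,-.032,.045),(-.059,.032,.045)]
im=s['frame'].copy()
for n,P,x0 in [('base',[(375,42),(318,12),(269,124),(322,147)],[.625,-.255,0]),
             ('b',[(275,255),(312,222),(247,151),(208,190)],[.48,-.26,-2]),
             ('a',[(427,147),(361,146),(357,243),(415,243)],[.557,-.395,0])]:
    best=min([fit([(s,L,Q)],[x0[0],x0[1],y]) for Q in (P,[P[1],P[0],P[3],P[2]]) for y in (-2,0,2)],key=lambda r:np.abs(r[1]).sum())
    print(n,best[0],np.degrees(best[0][2]),best[1].round(1)); draw(s,im,1,0,best[0],L)
cv2.imwrite('pics/w1f.png',im)
d=ctrl.landmark_of(s,'jar');print([(x['pixel'],atz(s,x['pixel'],0)) for x in d])
E
```

```text
base [ 0.6274 -0.2651  0.0629] 3.6013893547059306 [ 0.3 -0.4  0.5 -1.5 -0.7  1.5 -0.3  1. ]
b [ 0.4797 -0.2731 -1.9158] -109.7692154871394 [ 2.7  0.6  0.2 -0.  -1.2 -1.2 -0.3  0.4]
a [ 0.5578 -0.4014  0.4808] 27.545683598930403 [ 6.8  1.  -1.1 -0.5 -4.5 -0.4  1.  -0.1]
[([422.0, 64.4], array([ 0.7039, -0.3656,  0.    ]))]
```

View pics/w1f.png

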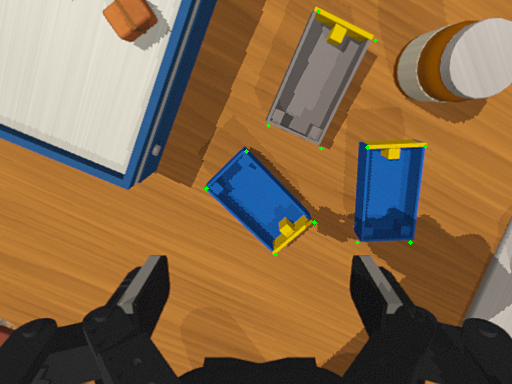

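```bash
python3 -m creep '[[[0.017,-0.056,0.002,-0.008],[0.033,-0.111,0.004,-0.015],[0.050,-0.167,0.006,-0.023],[0.067,-0.222,0.008,-0.03],[0.083,-0.278,0.010,-0.038],[0.1,-0.334,0.012,-0.045],[0.117,-0.389,0.014,-0.053],[0.133,-0.445,0.016,-0.06]]]'; python3 go.py .415 .323 .23 31.5
python3 - <<'E'
from h import *
s=snap('wrist','w2.png')
E
```

```text
clock: 4.35
position: [0.4368, 0.207, 0.2346]
tool_rot: [[0.865, 0.502, 0.001], [0.502, -0.865, -0.0], [0.001, 0.001, -1.0]]
wrist_force: [0.9, 1.5, 0.2]
finger_gap: 0.0854
clock 4.35 pos [0.4368 0.207  0.2346] yaw 30.16 gap 0.0854 F [0.9 1.5 0.2]
SHIFT [ 0.0394 -0.1113  0.0045] turn -0.0233 minrows 1.9
```

View pics/w2.png

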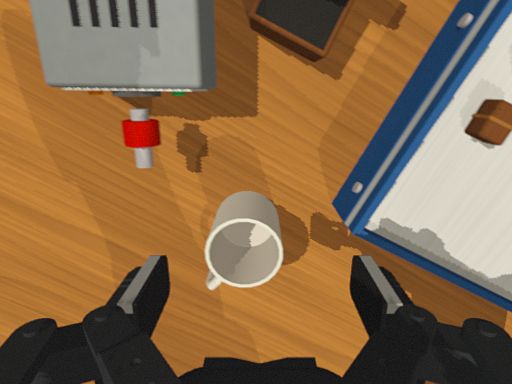

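The red head shows at (141,133) with a silver nose, and the console front edge is on row 88. I carry on to hover above it.

```bash
python3 -m creep '[[[0.013,-0.037,0.001,-0.008],[0.026,-0.074,0.003,-0.015],[0.039,-0.111,0.004,-0.023],[0.039,-0.111,0.004,-0.023],[0.039,-0.111,0.004,-0.023],[0.039,-0.111,0.004,-0.023],[0.039,-0.111,0.004,-0.023],[0.039,-0.111,0.004,-0.023]]]'; 
python3 - <<'E'
from h import *
s=snap('wrist','w3.png');print(ctrl.sense()['position'])
for d in ctrl.landmark_of(s,'knob_head'): print(d,atz(s,d['pixel'],.07))
for d in ctrl.cut_out(s,'knob_head'): print(d['conf'],d['rect'])
E
```

```text
clock: 5.4
position: [0.4144, 0.3221, 0.2304]
tool_rot: [[0.852, 0.524, 0.0], [0.524, -0.852, -0.0], [0.0, 0.0, -1.0]]
wrist_force: [-0.1, -0.4, 0.7]
finger_gap: 0.0852
[0.41430583 0.32224029 0.23044511]
0.84 [241.8, 147.5, 273.9, 208.0]
```

View pics/w3.png

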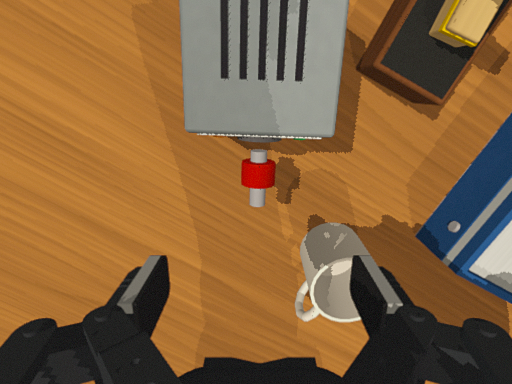

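```bash
python3 - <<'E'
from fit import *
np.set_printoptions(precision=4,suppress=True)
s=snap('wrist')
p=atz(s,(258,172),.075);print('head',p, atz(s,(258,188),.07))
L=[(-.06,-.065,.1),(-.06,.065,.1)]
a=atz(s,(187,131),.1);b=atz(s,(336,136),.1);print(a,b,np.linalg.norm(a-b),np.degrees(np.arctan2(-(b-a)[0],(b-a)[1])))
# corners order: image left = ?
d=a-b;print('yaw',np.degrees(np.arctan2(-d[0],d[1])))
# rest
for px in [(359,67),(439,103),(393,0)]: print(atz(s,px,.06))
a=proj(s,[[.4144,.3221,.07]]);print(a)
E
```

```text
head [0.4192 0.3255 0.075 ] [0.404  0.3162 0.07  ]
[0.4236 0.3995 0.1   ] [0.4871 0.2883 0.1   ] 0.12799485426511098 -150.26482000956415
yaw 29.73517999043585
[0.5496 0.2964 0.06  ]
[0.5639 0.2122 0.06  ]
[0.6076 0.3042 0.06  ]
[[258.4016 176.5072]]
```

```bash
python3 go.py .420 .325 .051 29.7
```

```text
clock 5.6 pos [0.4141 0.3225 0.2304] yaw 31.67 gap 0.0852 F [-0.5  0.1  0.5]
SHIFT [0.0063 0.001  0.1794] turn 0.0344 minrows 2.9
```

```bash
python3 -m creep '[[[0.006,0.001,0.04,0.034],[0.006,0.001,0.08,0.034],[0.006,0.001,0.12,0.034],[0.006,0.001,0.15,0.034],[0.006,0.001,0.17,0.034],[0.006,0.001,0.179,0.034],[0.006,0.001,0.179,0.034],[0.006,0.001,0.179,0.034]]]'; python3 - <<'E'
from h import *
s=snap('wrist','w4.png')
E
python3 -m creep '[[[0,0,0,0],[0,0,0,0],[0,0,0,0],[0,0,0,0],[0,0,0,0],[0,0,0,0],[0,0,0,0],[0,0,0,0]]]' 1
```

```text
clock: 6.6
position: [0.4203, 0.3254, 0.0524]
tool_rot: [[0.868, 0.496, 0.001], [0.496, -0.868, 0.001], [0.002, -0.0, -1.0]]
wrist_force: [0.3, -0.2, -0.9]
finger_gap: 0.0853
clock: 7.65
position: [0.419, 0.3267, 0.0521]
tool_rot: [[0.868, 0.497, -0.0], [0.497, -0.868, 0.002], [0.001, -0.002, -1.0]]
wrist_force: [-4.3, 3.2, 5.3]
finger_gap: 0.0321
```

View pics/w4.png

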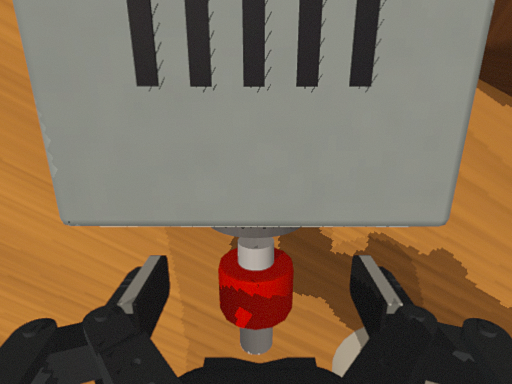

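The head sat at (256,285), centred between the pads, and the grip holds. Pull next.

```bash
python3 -m creep '[[[-0.004,0,0,0],[-0.008,0,0,0],[-0.012,0,0,0],[-0.016,0,0,0],[-0.019,0,0,0],[-0.021,0,0,0],[-0.022,0,0,0],[-0.022,0,0,0]]]'; python3 go.py .419 .3267 .0521; python3 -c "
from h import *
snap('side','sd5.png');snap('wrist','w5.png')"
```

```text
clock: 8.65
position: [0.4019, 0.317, 0.0522]
tool_rot: [[0.868, 0.497, 0.003], [0.497, -0.868, 0.006], [0.006, -0.003, -1.0]]
wrist_force: [5.4, 10.5, -6.5]
finger_gap: 0.0331
clock 8.65 pos [0.4019 0.317  0.0522] yaw 29.79 gap 0.0331 F [ 5.4 10.5 -6.5]
SHIFT [0.0196 0.0001 0.0002] turn 0 minrows 0.3
```

View pics/w5.png

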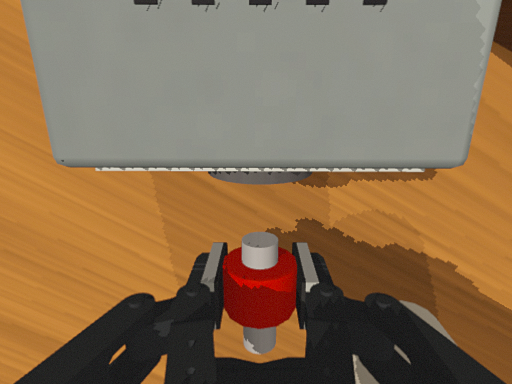

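```bash
python3 -m creep '[[[-0.001,0,0,0],[-0.002,0,0,0],[-0.003,0,0,0],[-0.004,0,0,0],[-0.004,0,0,0],[-0.004,0,0,0],[-0.004,0,0,0],[-0.004,0,0,0]]]'; python3 go.py .419 .3267 .0521
```

```text
clock: 9.75
position: [0.4019, 0.317, 0.0524]
tool_rot: [[0.868, 0.496, 0.009], [0.496, -0.868, 0.011], [0.013, -0.005, -1.0]]
wrist_force: [23.0, 21.4, -27.5]
finger_gap: 0.0323
clock 9.75 pos [0.4019 0.317  0.0524] yaw 29.75 gap 0.0323 F [ 23.   21.4 -27.5]
SHIFT [0.0197 0.0001 0.0006] turn 0 minrows 0.3
```

```bash
python3 -m creep '[[[0.002,0,0,0],[0.004,0,0,0],[0.0055,0,0,0],[0.0055,0,0,0],[0.0055,0,0,0],[0.0055,0,0,0],[0.0055,0,0,0],[0.0055,0,0,0]]]'; python3 -m creep '[[[0,0,0,0],[0,0,0,0],[0,0,0,0],[0,0,-0.03,0],[0,0,-0.08,0],[0,0,-0.13,0],[0,0,-0.18,0],[0,0,-0.20,0]]]' 0;  python3 -c "
from h import *
snap('wrist','w6.png')"; python3 go.py .62 .255 .26 20
```

```text
clock: 10.75
position: [0.4019, 0.317, 0.0521]
tool_rot: [[0.868, 0.497, 0.001], [0.497, -0.868, 0.003], [0.003, -0.002, -1.0]]
wrist_force: [-1.4, 6.5, 1.2]
finger_gap: 0.0322
clock: 11.75
position: [0.4027, 0.3153, 0.2545]
tool_rot: [[0.869, 0.496, 0.004], [0.496, -0.869, 0.002], [0.004, 0.0, -1.0]]
wrist_force: [0.4, 0.5, 0.2]
finger_gap: 0.0855
clock 11.8 pos [0.4031 0.3157 0.2558] yaw 29.71 gap 0.0853 F [-0.  -0.8  1.7]
SHIFT [ 0.1583  0.1602 -0.0033] turn 0.1695 minrows 3.6
```

View pics/w6.png

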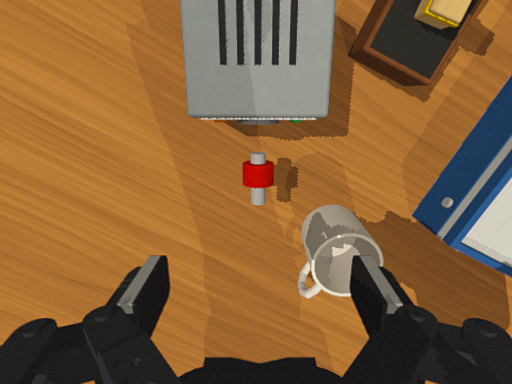

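Knob is out (red at (258,174), clear of the console). Now I hover near the pusher.

```bash
python3 -c "
from h import *
print(ctrl.sense()['qpos'])"; python3 -m creep '[[[0.04,0.04,-0.001,0.04],[0.08,0.08,-0.002,0.08],[0.12,0.12,-0.003,0.12],[0.158,0.16,-0.004,0.17],[0.158,0.16,-0.004,0.27],[0.158,0.16,-0.004,0.36],[0.158,0.16,-0.004,0.36],[0.158,0.16,-0.004,0.36]]]';python3 -c "
from h import *
print(ctrl.sense()['qpos'])
snap('wrist','w7.png')"
```

```text
[  -1.34635921    5.12093205  -43.76633807   99.18601345    3.73886564
   76.84449751 -106.12157753]
clock: 12.8
position: [0.6183, 0.254, 0.2549]
tool_rot: [[0.987, 0.16, -0.0], [0.16, -0.987, -0.0], [-0.0, 0.0, -1.0]]
wrist_force: [-0.8, 1.2, -0.3]
finger_gap: 0.0854
[  -1.83506825   24.3339207   -34.03493586   77.45653762   13.46537417
   82.24971426 -116.07908744]
```

View pics/w7.png

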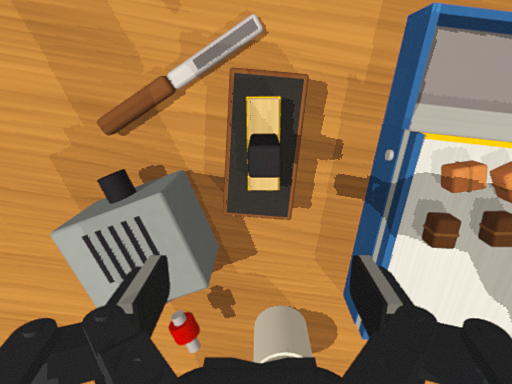

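Rest outline (231,68)–(291,218), yellow-banded foot (246,97)–(279,190), handle top around (265,147).

```bash
python3 - <<'E'
from fit import *
np.set_printoptions(precision=4,suppress=True)
s=snap('wrist')
im=cv2.resize(s['frame'][50:240,200:330],None,fx=4,fy=4,interpolation=cv2.INTER_CUBIC)
L=[(.08,.04,.06),(.08,-.04,.06),(-.08,-.04,.06),(-.08,.04,.06)]
p,r=fit([(s,L,[(231,68),(308,75),(291,218),(225,212)])],[.64,.256,.15]);print('rest',p,np.degrees(p[2]),r.round(1));draw(s,im,4,[200,50],p,L)
L=[(.045,.015,.092),(.045,-.015,.092),(-.045,-.015,.092),(-.045,.015,.092)]
p,r=fit([(s,L,[(246,97),(281,98),(279,190),(248,189)])],[.64,.256,.15]);print('push',p,np.degrees(p[2]),r.round(1));draw(s,im,4,[200,50],p,L)
L=[(.013,.013,.162),(.013,-.013,.162),(-.013,-.013,.162),(-.013,.013,.162)]
draw(s,im,4,[200,50],p,L,(0,0,255))
cv2.imwrite('pics/w7f.png',im)
# briquettes and station coarse
E
```

```text
rest [0.6394 0.2521 0.0802] 4.596056453700535 [-0.9 -0.8  1.9 -0.9  0.9  2.9 -1.9  3.8]
push [0.6495 0.254  0.1563] 8.95649253285406 [ 1.8  0.2 -0.8 -0.7 -1.  -0.2  0.5  0.7]
```

View pics/w7f.png

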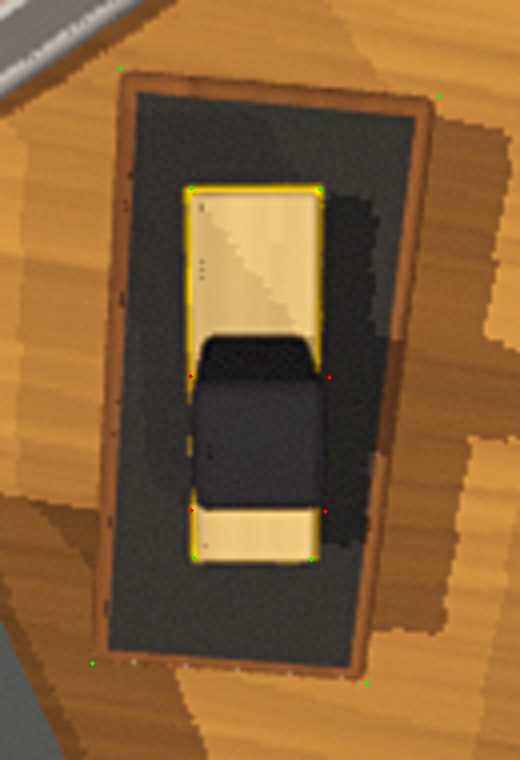

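```bash
python3 - <<'E'
from fit import *
np.set_printoptions(precision=4,suppress=True)
s=snap('wrist');sc=snap('scene','sc7.png');sd=snap('side','sd7.png')
L=lambda z:[(.08,.04,z),(.08,-.04,z),(-.08,-.04,z),(-.08,.04,z)]
W=[(231.3,68.8),(308.3,75),(290.8,219),(223.8,214.3)]
for z in (.05,.055,.06):
    p,r=fit([(s,L(z),W)],[.64,.256,.15]);print(z,p,np.degrees(p[2]),r.round(1))
print(atz(s,(263.5,144.2),.06))
a=lambda pts:np.array(pts,float)/2.4+[90,130]
b=lambda pts:np.array(pts,float)/2+[90,90]
# scene: +x end is toward camera(bottom); +y is right
p,r=fit([(sc,L(.06),a([(693,247),(632,262),(580,160),(640,145)]))],[.64,.256,.15]);print('sc',p,np.degrees(p[2]),r.round(1))
for n,x in (('sc',sc),('sd',sd)):
  k=5; o=(320,180) if n=='sc' else (100,220)
  cv2.imwrite(f'pics/{n}7r.png',cv2.resize(x['frame'][o[1]:o[1]+80,o[0]:o[0]+100],None,fx=6,fy=6,interpolation=cv2.INTER_CUBIC))
E
```

```text
0.05 [0.6384 0.252  0.0787] 4.508578399581099 [-0.3  0.2  0.1  0.8  0.1 -0.5  0.2 -0.8]
0.055 [0.6389 0.2522 0.0794] 4.547140890129408 [-0.9 -0.6  0.7 -0.   0.5  0.7 -0.3  0.3]
0.06 [0.6391 0.2523 0.0779] 4.464503629523636 [-1.2 -1.3  1.5 -0.5  0.8  2.2 -0.9  1.7]
[0.6458 0.2531 0.06  ]
sc [0.6411 0.2527 0.0548] 3.137488387518512 [ 1.4  0.5 -0.4  0.9 -0.5 -1.2 -0.  -0.7]
```

View pics/sc7r.png

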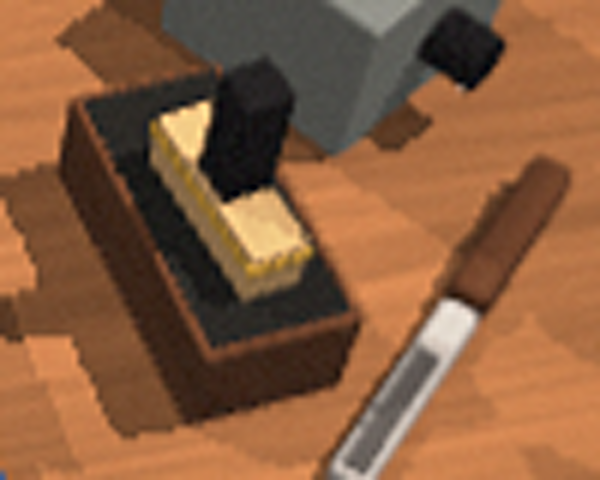

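View pics/sd7r.png

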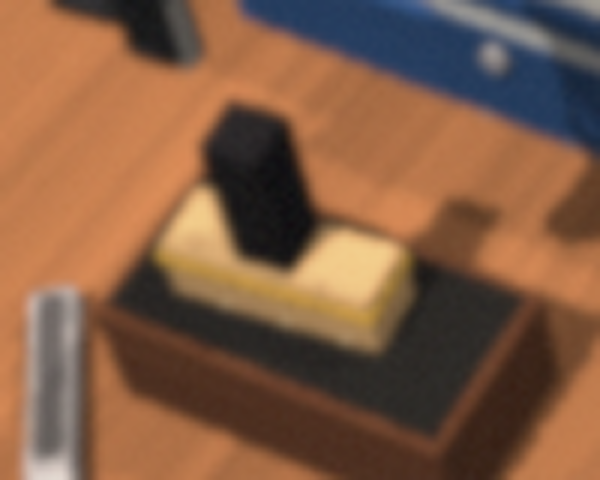

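Both views agree: rest at (0.640, 0.2525), 4.3°, with the pusher about 10 mm off toward +x, yaw 9°. Now I descend on the handle.

```bash
python3 go.py .6493 .254 .116 9
```

```text
clock 13.05 pos [0.6184 0.2541 0.2554] yaw 9.13 gap 0.0856 F [ 0.2 -0.   0.7]
SHIFT [0.0304 0.005  0.1394] turn 0.0023 minrows 2.3
```

```bash
python3 -m creep '[[[0.015,0.003,0,0],[0.03,0.005,0.02,0],[0.03,0.005,0.06,0],[0.03,0.005,0.09,0],[0.03,0.005,0.12,0],[0.03,0.005,0.139,0],[0.03,0.005,0.139,0],[0.03,0.005,0.139,0]]]';python3 -c "
from h import *
snap('wrist','w8.png')"; python3 -m creep '[[[0,0,0,0],[0,0,0,0],[0,0,0,0],[0,0,0,0],[0,0,0,0],[0,0,0,0],[0,0,0,0],[0,0,0,0]]]' 1; python3 -c "
from h import *
snap('wrist','w9.png')"
```

```text
clock: 14.05
position: [0.6495, 0.2543, 0.1174]
tool_rot: [[0.987, 0.158, 0.001], [0.158, -0.987, 0.001], [0.001, -0.001, -1.0]]
wrist_force: [0.2, 1.0, 1.1]
finger_gap: 0.0857
clock: 15.1
position: [0.649, 0.254, 0.1166]
tool_rot: [[0.987, 0.158, 0.0], [0.158, -0.987, 0.0], [0.0, -0.0, -1.0]]
wrist_force: [-1.5, 0.1, 5.3]
finger_gap: 0.0257
```

View pics/w9.png

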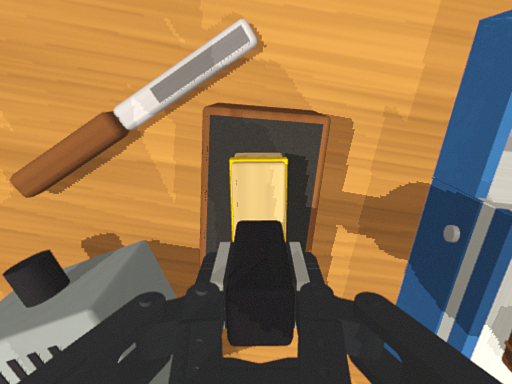

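The pusher is gripped at its middle (gap 25.7 mm). Lift.

```bash
python3 -m creep '[[[0,0,-0.01,0],[0,0,-0.03,0],[0,0,-0.06,0],[0,0,-0.09,0],[0,0,-0.12,0],[0,0,-0.13,0],[0,0,-0.13,0],[0,0,-0.13,0]]]';python3 go.py .50 -.015 .25 93
python3 - <<'E'
from h import *
s=snap('wrist','w10.png')
E
```

```text
clock: 16.15
position: [0.6484, 0.2536, 0.2448]
tool_rot: [[0.987, 0.158, -0.002], [0.158, -0.987, -0.001], [-0.002, 0.0, -1.0]]
wrist_force: [0.6, 0.4, -2.1]
finger_gap: 0.0252
clock 16.15 pos [0.6484 0.2536 0.2448] yaw 9.1 gap 0.0252 F [ 0.6  0.4 -2.1]
SHIFT [-0.189   0.2417 -0.0047] turn -1.4643 minrows 7.8
```

View pics/w10.png

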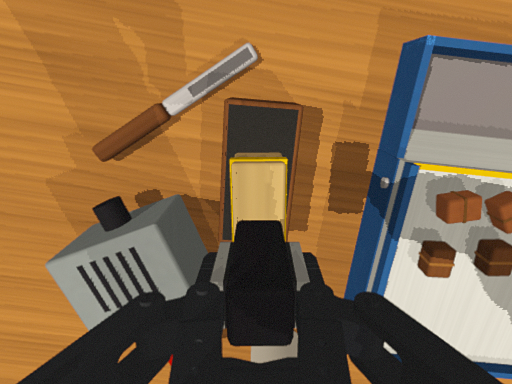

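```bash
python3 -m creep '[[[-0.024,0.03,-0.001,-0.18],[-0.047,0.06,-0.001,-0.36],[-0.071,0.09,-0.002,-0.54],[-0.095,0.12,-0.002,-0.72],[-0.118,0.15,-0.003,-0.90],[-0.142,0.18,-0.004,-1.08],[-0.165,0.21,-0.005,-1.26],[-0.189,0.242,-0.005,-1.44]]]';python3 -m creep '[[[0,0,0,-0.02],[0,0,0,-0.02],[0,0,0,-0.02],[0,0,0,-0.02],[0,0,0,-0.02],[0,0,0,-0.02],[0,0,0,-0.02],[0,0,0,-0.02]]]'; python3 - <<'E'
from h import *
print(ctrl.sense()['qpos'])
s=snap('wrist','w11.png');snap('scene','sc11.png');snap('side','sd11.png')
E
python3 go.py .5 -.015 .25 93
```

```text
clock: 17.2
position: [0.4995, -0.0159, 0.2506]
tool_rot: [[-0.033, 0.999, -0.001], [0.999, 0.033, 0.0], [0.0, -0.001, -1.0]]
wrist_force: [0.7, -0.2, -2.2]
finger_gap: 0.025
clock: 18.2
position: [0.5006, -0.0148, 0.2514]
tool_rot: [[-0.047, 0.999, 0.0], [0.999, 0.047, -0.0], [-0.0, 0.0, -1.0]]
wrist_force: [1.2, 0.0, -2.2]
finger_gap: 0.0252
[ 36.03083572   3.61586481 -40.59367462 100.81155104   2.41941586
  76.45159508  -2.35678552]
clock 18.35 pos [ 0.5006 -0.0149  0.2513] yaw 92.71 gap 0.0251 F [-0.2 -0.6 -1.6]
SHIFT [-0.0001 -0.0006  0.0013] turn -0.005 minrows 0.0
```

View pics/w11.png

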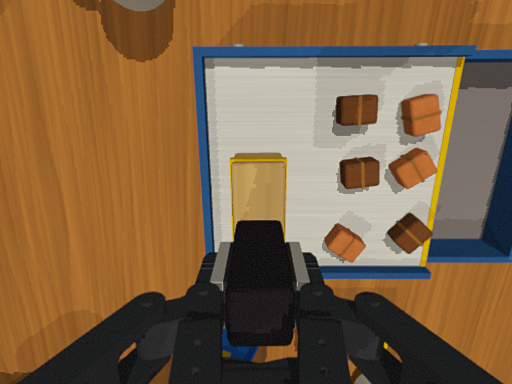

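View pics/sc11.png

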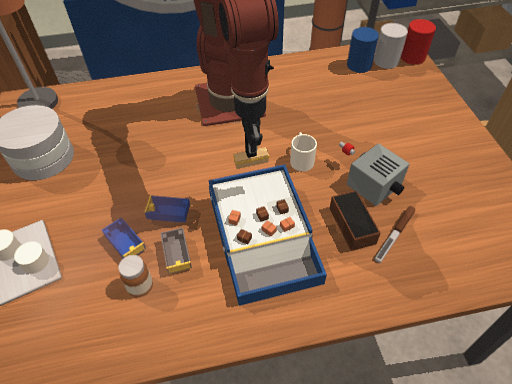

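View pics/sd11.png

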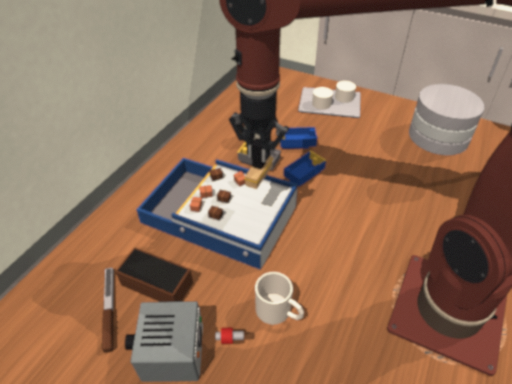

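The view shows six briquettes at (356,110), (421,115), (360,173), (413,168), (345,243) and (410,233), and the yellow line from (463,57) to (425,267).

```bash
cat > deck.py <<'E'
from fit import *
ST=np.array([.5707,-.012,1.6181])
def toloc(P,st=ST):
    c,s=np.cos(st[2]),np.sin(st[2]);d=np.array(P)[:2]-st[:2];return np.array([c*d[0]+s*d[1],-s*d[0]+c*d[1]])
def tow(l,st=ST):
    c,s=np.cos(st[2]),np.sin(st[2]);return st[:2]+np.array([c*l[0]-s*l[1],s*l[0]+c*l[1]])
def briqs(s,z=.087):
    hsv=cv2.cvtColor(s['frame'],cv2.COLOR_BGR2HSV)
    return hsv
E
python3 - <<'E'
from deck import *
np.set_printoptions(precision=4,suppress=True)
s=snap('wrist')
L=[(.118,.128,.09),(.11,.12,.09),(.11,-.12,.075),(-.11,-.12,.075),(-.118,-.12,.09)]
p,r=fit([(s,L,[(194,46.5),(205,57.5),(463,57.5),(424,266.5),(430,277)])],ST);print(p,np.degrees(p[2]),r.round(1))
im=s['frame'].copy()
E_=[(x,y,.09) for x in (.11,.118,-.11,-.118) for y in np.linspace(-.12,.12,9)]+[(x,-.12,.075) for x in np.linspace(-.11,.11,9)]+[(x,y,.09) for x in np.linspace(-.11,.11,9) for y in (.12,.128)]
draw(s,im,1,0,p,E_)
cv2.imwrite('pics/w11f.png',im)
for px in [(356,107),(421,112),(360,170),(413,166),(345,241),(410,231)]:
    print(toloc(atz(s,px,.092),p))
E
```

```text
[ 0.5723 -0.0139  1.6169] 92.64374772737825 [-0.4  0.3 -1.7 -0.7  1.5  0.4  0.5 -0.8  0.1  2.2]
[ 0.0673 -0.0191]
[ 0.0627 -0.0796]
[ 0.0075 -0.0289]
[ 0.0115 -0.0803]
[-0.0701 -0.0209]
[-0.0583 -0.0879]
```

View pics/w11f.png

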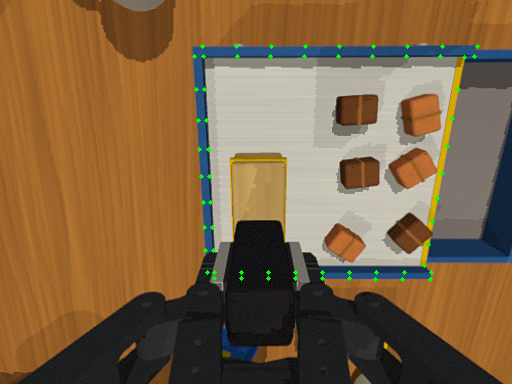

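Station fits at (0.5723, −0.0139), 92.6°. The overlay lies on the rims. Middle lane first: I lower the pusher behind the briquettes.

```bash
sed -i 's/^ST=.*/ST=np.array([.5723,-.0139,1.6169])/' deck.py; cat > dgo.py <<'E'
from deck import *; from go import go; import sys
a=list(map(float,sys.argv[1:])); w=tow(a[:2]); st=ctrl.sense(); print('local now',toloc(st['position']).round(4)); go(w[0],w[1],a[2],92.64)
E
python3 dgo.py .004 .05 .133
```

```text
local now [0.0023 0.0717]
clock 18.4 pos [ 0.5006 -0.0149  0.2513] yaw 92.71 gap 0.0253 F [ 0.1 -0.1 -1.9]
SHIFT [0.0016 0.0217 0.1183] turn 0.0013 minrows 1.9
```

```bash
python3 -m creep '[[[0.002,0.01,0.02,0],[0.002,0.022,0.04,0],[0.002,0.022,0.065,0],[0.002,0.022,0.085,0],[0.002,0.022,0.105,0],[0.002,0.022,0.117,0],[0.002,0.022,0.117,0],[0.002,0.022,0.117,0]]]'; python3 dgo.py .004 -.135 .1335; python3 -c "
from h import *
snap('wrist','w12.png')"
```

```text
clock: 19.4
position: [0.523, -0.0117, 0.1351]
tool_rot: [[-0.047, 0.999, 0.001], [0.999, 0.047, -0.0], [-0.0, 0.001, -1.0]]
wrist_force: [0.7, -0.2, -2.4]
finger_gap: 0.0253
local now [0.0044 0.0492]
clock 19.4 pos [ 0.523  -0.0117  0.1351] yaw 92.72 gap 0.0253 F [ 0.7 -0.2 -2.4]
SHIFT [-0.0007  0.1842  0.0018] turn 0.0014 minrows 2.9
```

View pics/w12.png

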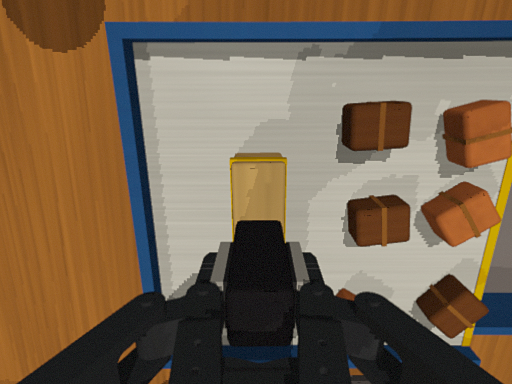

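```bash
python3 -m creep '[[[0,0.010,0.001,0],[0,0.022,0.001,0],[0,0.034,0.001,0],[0,0.046,0.001,0],[0,0.058,0.001,0],[0,0.07,0.001,0],[0,0.082,0.001,0],[0,0.094,0.001,0]]]';  python3 -m creep '[[[0,0.012,0.001,0],[0,0.024,0.001,0],[0,0.036,0.001,0],[0,0.048,0.001,0],[0,0.06,0.001,0],[0,0.072,0.001,0],[0,0.084,0.001,0],[0,0.092,0.001,0]]]'; python3 dgo.py .062 .05 .2; python3 -c "
from h import *
snap('wrist','w13.png')"
```

```text
clock: 20.45
position: [0.6172, -0.0073, 0.1333]
tool_rot: [[-0.047, 0.999, -0.0], [0.999, 0.047, 0.0], [0.0, -0.0, -1.0]]
wrist_force: [0.3, -0.2, -2.0]
finger_gap: 0.0254
clock: 21.45
position: [0.709, -0.0029, 0.1323]
tool_rot: [[-0.047, 0.999, 0.0], [0.999, 0.047, 0.0], [0.0, 0.0, -1.0]]
wrist_force: [0.6, 0.6, -2.2]
finger_gap: 0.0254
local now [ 0.0047 -0.1371]
clock 21.45 pos [ 0.709  -0.0029  0.1323] yaw 92.72 gap 0.0254 F [ 0.6  0.6 -2.2]
SHIFT [ 0.0576 -0.187  -0.0677] turn 0.0013 minrows 3.3
```

View pics/w13.png

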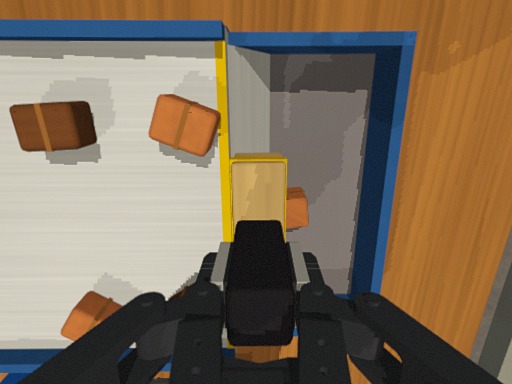

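The middle pair is gone (one in the bin at (297,208)), and the outer ones remain. Next, the +x lane.

```bash
python3 -m creep '[[[0,0,-0.03,0],[0,-0.02,-0.055,0],[0.02,-0.07,-0.055,0],[0.04,-0.12,-0.055,0],[0.0575,-0.17,-0.055,0],[0.0575,-0.187,-0.055,0],[0.0575,-0.187,-0.055,0],[0.0575,-0.187,-0.055,0]]]'; python3 dgo.py .062 .05 .133
```

```text
clock: 22.5
position: [0.5196, 0.0453, 0.1876]
tool_rot: [[-0.047, 0.999, 0.001], [0.999, 0.047, 0.0], [0.0, 0.001, -1.0]]
wrist_force: [-0.6, 0.2, -1.4]
finger_gap: 0.0254
local now [0.0615 0.0499]
clock 22.5 pos [0.5196 0.0453 0.1876] yaw 92.68 gap 0.0254 F [-0.6  0.2 -1.4]
SHIFT [ 0.0005 -0.0002  0.0546] turn 0.0007 minrows 0.9
```

```bash
python3 -m creep '[[[0,0,0.02,0],[0,0,0.04,0],[0,0,0.05,0],[0,0,0.0545,0],[0,0,0.0545,0],[0,0,0.0545,0],[0,0.012,0.0545,0],[0,0.024,0.0545,0]]]'; python3 dgo.py .062 -.135 .133;  python3 -c "
from h import *
snap('wrist','w14.png')"
```

```text
clock: 23.5
position: [0.544, 0.0466, 0.1333]
tool_rot: [[-0.047, 0.999, 0.001], [0.999, 0.047, -0.0], [-0.0, 0.001, -1.0]]
wrist_force: [-0.4, 0.0, -2.1]
finger_gap: 0.0254
local now [0.0617 0.0255]
clock 23.5 pos [0.544  0.0466 0.1333] yaw 92.69 gap 0.0254 F [-0.4  0.  -2.1]
SHIFT [1.000e-04 1.605e-01 4.000e-04] turn 0.0009 minrows 2.6
```

View pics/w14.png

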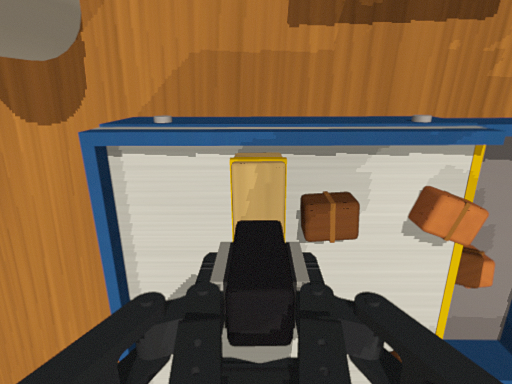

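```bash
python3 -m creep '[[[0,0.011,0,0],[0,0.022,0,0],[0,0.033,0,0],[0,0.044,0,0],[0,0.055,0,0],[0,0.066,0,0],[0,0.077,0,0],[0,0.088,0,0]]]';  python3 -m creep '[[[0,0.011,0,0],[0,0.022,0,0],[0,0.033,0,0],[0,0.044,0,0],[0,0.055,0,0],[0,0.066,0,0],[0,0.074,0,0],[0,0.074,0,0]]]'; python3 dgo.py -.062 .05 .188; python3 -c "
from h import *
snap('wrist','w15.png')"
```

```text
clock: 24.55
position: [0.6313, 0.0509, 0.1328]
tool_rot: [[-0.047, 0.999, -0.0], [0.999, 0.047, 0.0], [0.0, -0.0, -1.0]]
wrist_force: [0.5, 0.7, -2.2]
finger_gap: 0.0253
clock: 25.55
position: [0.7049, 0.0545, 0.1326]
tool_rot: [[-0.047, 0.999, -0.0], [0.999, 0.047, 0.0], [0.0, -0.0, -1.0]]
wrist_force: [0.3, -0.5, -1.9]
finger_gap: 0.0253
local now [ 0.0623 -0.1356]
clock 25.55 pos [0.7049 0.0545 0.1326] yaw 92.72 gap 0.0253 F [ 0.3 -0.5 -1.9]
SHIFT [-0.124  -0.1858 -0.0554] turn 0.0014 minrows 3.7
```

View pics/w15.png

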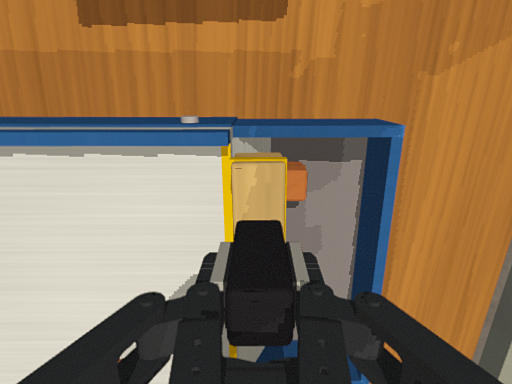

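```bash
python3 -m creep '[[[0,0,-0.03,0],[0,-0.02,-0.055,0],[-0.035,-0.065,-0.055,0],[-0.07,-0.11,-0.055,0],[-0.1,-0.155,-0.055,0],[-0.124,-0.186,-0.055,0],[-0.124,-0.186,-0.055,0],[-0.124,-0.186,-0.055,0]]]'; python3 dgo.py -.062 .05 .133;  python3 -c "
from h import *
s=snap('wrist','w16.png');s=snap('scene');cv2.imwrite('pics/sc16.png',cv2.resize(s['frame'][150:310,190:340],None,fx=4,fy=3.5))"
```

```text
clock: 26.6
position: [0.5249, -0.0778, 0.1883]
tool_rot: [[-0.048, 0.999, 0.001], [0.999, 0.048, -0.0], [-0.0, 0.001, -1.0]]
wrist_force: [0.8, 0.1, -2.5]
finger_gap: 0.0253
local now [-0.0617  0.0503]
clock 26.6 pos [ 0.5249 -0.0778  0.1883] yaw 92.72 gap 0.0253 F [ 0.8  0.1 -2.5]
SHIFT [-0.0003  0.0002  0.0553] turn 0.0015 minrows 0.9
```

View pics/w16.png

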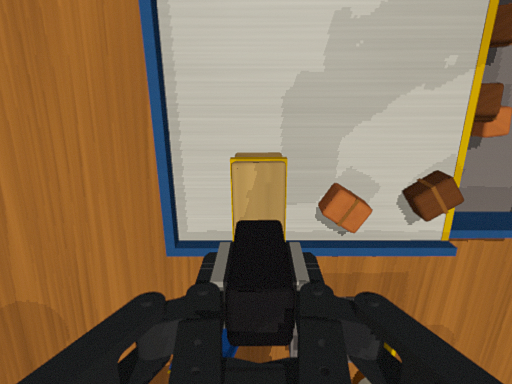

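View pics/sc16.png

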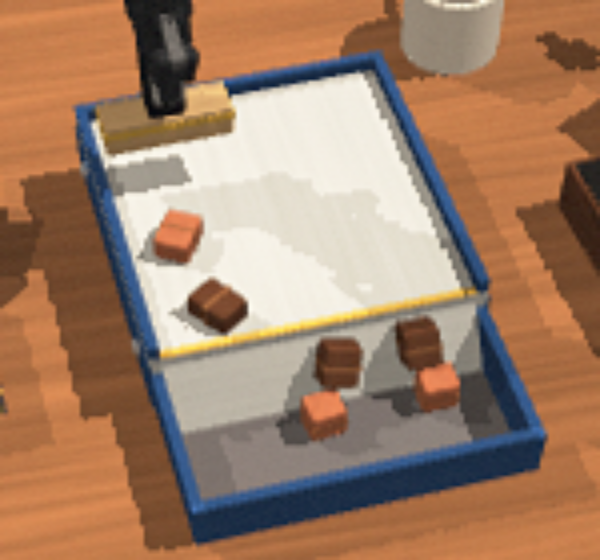

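Four are over the edge (two dark ones lean on the slope against the red ones). Two remain, at (345,208) and (432,196), both in the −x lane.

```bash
python3 -m creep '[[[0,0,0.02,0],[0,0,0.04,0],[0,0,0.05,0],[0,0,0.055,0],[0,0,0.055,0],[0,0,0.055,0],[0,0.012,0.055,0],[0,0.024,0.055,0]]]';python3 -m creep '[[[0,0.011,0,0],[0,0.022,0,0],[0,0.033,0,0],[0,0.044,0,0],[0,0.055,0,0],[0,0.066,0,0],[0,0.077,0,0],[0,0.088,0,0]]]';  python3 -m creep '[[[0,0.011,0,0],[0,0.022,0,0],[0,0.033,0,0],[0,0.044,0,0],[0,0.055,0,0],[0,0.066,0,0],[0,0.074,0,0],[0,0.074,0,0]]]'; python3 dgo.py 0 .06 .25; python3 -m creep '[[[0,0,-0.03,0],[0,0,-0.06,0],[0,-0.03,-0.09,0],[0,-0.08,-0.12,0],[0,-0.13,-0.12,0],[0,-0.18,-0.12,0],[0,-0.19,-0.12,0],[0,-0.19,-0.12,0]]]'; python3 dgo.py 0 .06 .25;python3 -c "
from h import *
s=snap('wrist','w17.png');s=snap('scene');cv2.imwrite('pics/sc17.png',cv2.resize(s['frame'][150:310,190:340],None,fx=4,fy=3.5))"
```

```text
clock: 27.7
position: [0.5498, -0.0772, 0.1332]
tool_rot: [[-0.047, 0.999, 0.001], [0.999, 0.047, -0.0], [-0.0, 0.001, -1.0]]
wrist_force: [-0.9, -0.8, -1.5]
finger_gap: 0.0251
clock: 28.7
position: [0.6372, -0.0728, 0.1328]
tool_rot: [[-0.047, 0.999, -0.0], [0.999, 0.047, 0.0], [0.0, -0.0, -1.0]]
wrist_force: [-0.6, -0.2, -2.3]
finger_gap: 0.0254
clock: 29.7
position: [0.7109, -0.0695, 0.1326]
tool_rot: [[-0.047, 0.999, 0.0], [0.999, 0.047, 0.0], [0.0, 0.0, -1.0]]
wrist_force: [0.7, 0.1, -2.0]
finger_gap: 0.0256
local now [-0.0619 -0.1359]
clock 29.7 pos [ 0.7109 -0.0695  0.1326] yaw 92.72 gap 0.0256 F [ 0.7  0.1 -2. ]
SHIFT [ 0.0622 -0.1958 -0.1174] turn 0.0013 minrows 3.8
clock: 30.7
position: [0.5205, -0.0789, 0.2535]
tool_rot: [[-0.047, 0.999, 0.001], [0.999, 0.047, -0.002], [-0.002, 0.001, -1.0]]
wrist_force: [-0.2, -1.3, -2.0]
finger_gap: 0.0252
local now [-0.0626  0.0548]
clock 30.7 pos [ 0.5205 -0.0789  0.2535] yaw 92.67 gap 0.0252 F [-0.2 -1.3 -2. ]
SHIFT [ 0.0626 -0.0052  0.0034] turn 0.0004 minrows 1.0
```

View pics/w17.png

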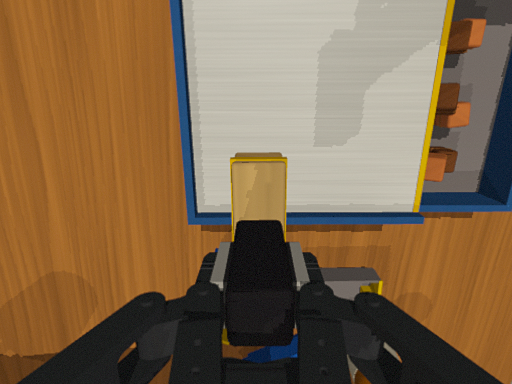

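View pics/sc17.png

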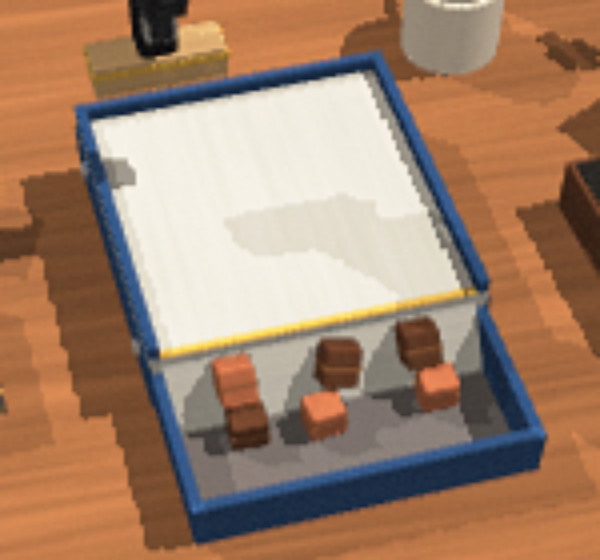

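The deck is clear. All six lie beyond the edge, three of them leaning on the slope on top of others, so I check their height.

```bash
python3 - <<'E'
from deck import *
s=snap('side');cv2.imwrite('pics/sd17.png',cv2.resize(s['frame'][130:270,120:310],None,fx=4,fy=4,interpolation=cv2.INTER_CUBIC))
w=snap('wrist');cv2.imwrite('pics/w17z.png',cv2.resize(w['frame'][0:230,400:512],None,fx=2.6,fy=2.6,interpolation=cv2.INTER_CUBIC))
E
```

```text
(no output)
```

View pics/sd17.png

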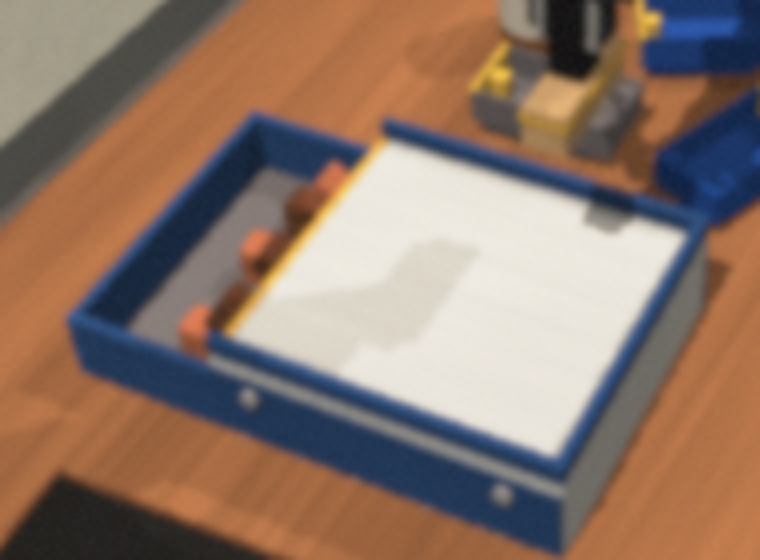

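View pics/w17z.png

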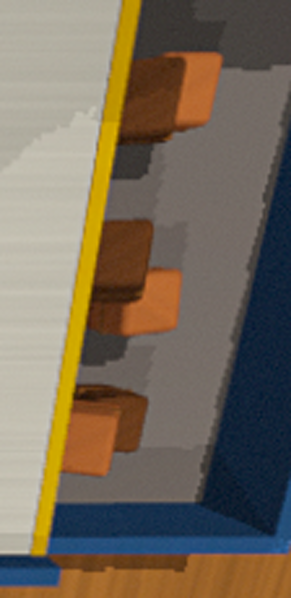

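```bash
python3 - <<'E'
from deck import *
sc=snap('scene');w=snap('wrist')
for a,b in [((294.5,248.6),(459.6,37.7)),((274.75,253.4),(447,99)),((248.75,258),(434.6,168))]:
    o1,r1=ray(sc,a);o2,r2=ray(w,b)
    A=np.c_[r1,-r2];t=np.linalg.lstsq(A,o2-o1,rcond=None)[0];P=o1+r1*t[0];Q=o2+r2*t[1]
    print(toloc(P).round(3),((P+Q)/2).round(3),np.linalg.norm(P-Q).round(4))
E
```

```text
[ 0.065 -0.142] [0.711 0.058 0.054] 0.0016
[ 0.009 -0.142] [0.714 0.002 0.053] 0.0001
[-0.062 -0.14 ] [ 0.715 -0.07   0.057] 0.0011
```

The visible faces are at z ≈ 0.055, below the deck edge and inside the bin (local y ≈ −0.14), so they count as in. Now I return the pusher.

```bash
python3 go.py .640 .2525 .25 4.3; python3 -m creep '[[[0.041,0.012,0,0.18],[0.082,0.025,0,0.36],[0.123,0.037,0,0.54],[0.163,0.050,0,0.72],[0.204,0.062,0,0.9],[0.245,0.075,0,1.08],[0.28,0.088,0,1.26],[0.30,0.10,0,1.44]]]'; python3 go.py .640 .2525 .20 4.3
```

```text
clock 31.0 pos [ 0.5213 -0.0781  0.2525] yaw 92.76 gap 0.0256 F [-0.5  0.2 -2.9]
SHIFT [0.3245 0.1345 0.0028] turn 1.5439 minrows 8.3
clock: 32.0
position: [0.6063, 0.2289, 0.2521]
tool_rot: [[0.985, 0.174, -0.001], [0.174, -0.985, 0.001], [-0.001, -0.001, -1.0]]
wrist_force: [0.8, 0.1, -1.5]
finger_gap: 0.0254
clock 32.0 pos [0.6063 0.2289 0.2521] yaw 10.02 gap 0.0254 F [ 0.8  0.1 -1.5]
SHIFT [ 0.0373 -0.0173  0.0521] turn 0.0998 minrows 1.1
```

```bash
python3 -m creep '[[[0.012,-0.006,0,0.05],[0.025,-0.012,0.01,0.1],[0.0373,-0.0173,0.03,0.1],[0.0373,-0.0173,0.052,0.1],[0.0373,-0.0173,0.065,0.1],[0.0373,-0.0173,0.065,0.1],[0.0373,-0.0173,0.065,0.1],[0.0373,-0.0173,0.065,0.1]]]'; python3 go.py .640 .2525 .1168 4.3;python3 -c "
from h import *
snap('wrist','w18.png')"
```

```text
clock: 33.0
position: [0.6403, 0.2498, 0.1889]
tool_rot: [[0.997, 0.078, 0.001], [0.078, -0.997, 0.001], [0.001, -0.0, -1.0]]
wrist_force: [-0.2, -0.2, -1.9]
finger_gap: 0.0256
clock 33.0 pos [0.6403 0.2498 0.1889] yaw 4.48 gap 0.0256 F [-0.2 -0.2 -1.9]
SHIFT [-0.0002 -0.0027  0.0721] turn 0.0032 minrows 1.2
```

View pics/w18.png

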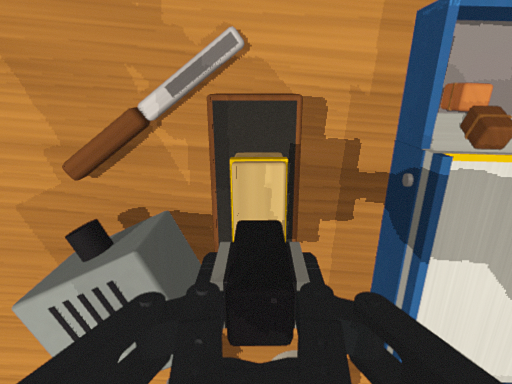

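```bash
python3 -m creep '[[[0,-0.0027,0.02,0.003],[0,-0.0027,0.04,0.003],[0,-0.0027,0.055,0.003],[0,-0.0027,0.064,0.003],[0,-0.0027,0.068,0.003],[0,-0.0027,0.071,0.003],[0,-0.0027,0.0725,0.003],[0,-0.0027,0.0725,0.003]]]'; python3 go.py .640 .2525 .1166 4.3;python3 -c "
from h import *
snap('wrist','w19.png')"
```

```text
clock: 34.05
position: [0.6401, 0.2525, 0.1166]
tool_rot: [[0.997, 0.075, 0.001], [0.075, -0.997, 0.0], [0.001, -0.0, -1.0]]
wrist_force: [-1.8, -1.1, 5.1]
finger_gap: 0.0254
clock 34.05 pos [0.6401 0.2525 0.1166] yaw 4.31 gap 0.0254 F [-1.8 -1.1  5.1]
SHIFT [-0.0001  0.      0.    ] turn 0.0002 minrows 0.0
```

View pics/w19.png

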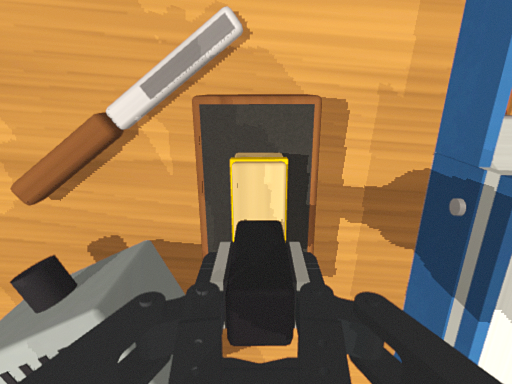

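It is standing on the rest, with 5 N contact. Release and rise.

```bash
python3 -m creep '[[[0,0,0,0],[0,0,0,0],[0,0,0,0],[0,0,-0.02,0],[0,0,-0.06,0],[0,0,-0.10,0],[0,0,-0.13,0],[0,0,-0.14,0]]]' 0; python3 - <<'E'
from fit import *
s=snap('wrist','w20.png')
for d in ctrl.landmark_of(s,'pusher_grip'): print(d,atz(s,d['pixel'],.135))
E
python3 go.py .50 -.1 .26 30
```

```text
clock: 35.1
position: [0.6404, 0.2529, 0.2589]
tool_rot: [[0.997, 0.075, 0.004], [0.075, -0.997, 0.002], [0.004, -0.001, -1.0]]
wrist_force: [-0.5, 0.1, -1.0]
finger_gap: 0.0855
{'pixel': [256.7, 187.1], 'conf': 0.71} [0.64150477 0.25492752 0.135     ]
{'pixel': [429.9, 95.7], 'conf': 0.22} [0.72870224 0.12129599 0.135     ]
clock 35.2 pos [0.64   0.2526 0.2567] yaw 4.31 gap 0.0855 F [ 0.7  0.  -0.8]
SHIFT [-0.1661  0.3411 -0.0038] turn -0.4484 minrows 6.1
```

View pics/w20.png

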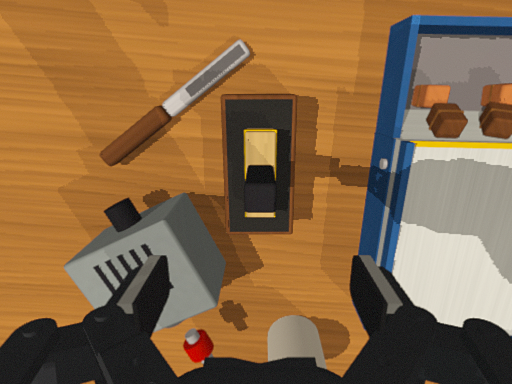

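The pusher stands mid-rest (foot rows 129–216, rest rows 95–233). Next, tote b, with the tool at yaw 70°.

```bash
python3 - <<'E'
from fit import *
s=snap('wrist')
L=[(.08,.04,.06),(.08,-.04,.06),(-.08,-.04,.06),(-.08,.04,.06)]
p,r=fit([(s,L,[(222.5,95),(297,95),(292,233),(228.5,233.5)])],[.64,.256,.15]);print('rest',p,np.degrees(p[2]),r.round(1))
L=[(.045,.015,.092),(.045,-.015,.092),(-.045,-.015,.092),(-.045,.015,.092)]
p,r=fit([(s,L,[(245,129),(277.5,129),(275,217),(246,217)])],[.64,.256,.15]);print('push',p,np.degrees(p[2]),r.round(1))
E
python3 go.py .48 -.273 .24 70.2
```

```text
rest [0.63859235 0.25116882 0.07774894] 4.454685959788572 [-1.6 -0.7  1.8 -0.9  1.8  2.6 -2.1  2.3]
push [0.64162277 0.25058315 0.06872377] 3.9375821420131882 [ 0.6  0.5 -0.7  0.7 -0.2 -0.7  0.3 -0.8]
clock 35.25 pos [0.6396 0.2523 0.2552] yaw 4.32 gap 0.0855 F [-0.2  0.2  0.4]
SHIFT [-0.1987  0.5118  0.0152] turn -1.1499 minrows 8.8
```

```bash
python3 -m creep '[[[-0.02,0.051,0.001,-0.11],[-0.04,0.102,0.003,-0.23],[-0.06,0.154,0.004,-0.34],[-0.08,0.205,0.006,-0.46],[-0.1,0.256,0.007,-0.57],[-0.119,0.307,0.009,-0.69],[-0.139,0.358,0.01,-0.8],[-0.159,0.409,0.012,-0.92]]]'; python3 go.py .48 -.273 .24 70.2
```

```text
clock: 36.25
position: [0.5104, -0.1692, 0.2419]
tool_rot: [[0.541, 0.841, -0.002], [0.841, -0.541, 0.001], [-0.0, -0.002, -1.0]]
wrist_force: [1.0, -1.2, -0.4]
finger_gap: 0.0856
clock 36.25 pos [ 0.5104 -0.1692  0.2419] yaw 57.22 gap 0.0856 F [ 1.  -1.2 -0.4]
SHIFT [-0.1037  0.0307  0.0019] turn -0.2265 minrows 1.7
```

```bash
python3 -m creep '[[[-0.035,0.01,0,-0.08],[-0.07,0.02,0,-0.16],[-0.1037,0.0307,0.002,-0.2265],[-0.1037,0.0307,0.002,-0.2265],[-0.1037,0.0307,0.002,-0.2265],[-0.1037,0.0307,0.002,-0.2265],[-0.1037,0.0307,0.002,-0.2265],[-0.1037,0.0307,0.002,-0.2265]]]'; python3 go.py .48 -.273 .24 70.2;python3 -c "
from h import *
print(ctrl.sense()['qpos'])
snap('wrist','w21.png')"
```

```text
clock: 37.25
position: [0.4814, -0.2708, 0.2414]
tool_rot: [[0.341, 0.94, 0.0], [0.94, -0.341, -0.0], [-0.0, 0.0, -1.0]]
wrist_force: [-0.8, -0.1, 0.4]
finger_gap: 0.0856
clock 37.25 pos [ 0.4814 -0.2708  0.2414] yaw 70.04 gap 0.0856 F [-0.8 -0.1  0.4]
SHIFT [-0.0026 -0.0006  0.0014] turn -0.0028 minrows 0.0
[ 52.78429467   9.81346576 -31.38754694  95.53078745   5.25043659
  76.11799388   0.55042709]
```

View pics/w21.png

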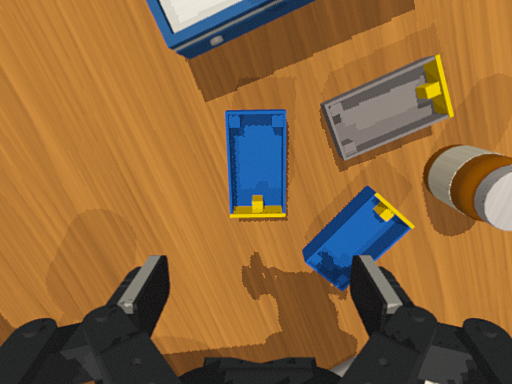

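```bash
python3 - <<'E'
from fit import *
np.set_printoptions(precision=4,suppress=True)
s=snap('wrist')
L=[(.059,.032,.045),(.059,-.032,.045),(-.059,-.032,.045),(-.059,.032,.045)]
im=cv2.resize(s['frame'][40:300,200:470],None,fx=2.9,fy=2.3,interpolation=cv2.INTER_CUBIC)
im=cv2.resize(s['frame'][50:300,210:460],None,fx=2.4,fy=2.4,interpolation=cv2.INTER_CUBIC)
for n,P,x0 in [('b',[(230,217),(286,217),(286.5,110.5),(225,110.5)],[.48,-.273,-1.9]),('base',[(438,56),(454,114),(343.5,160),(321,104)],[.627,-.265,.06]),('a',[(371,187),(413,227),(343,291),(303.5,253)],[.558,-.401,.48])]:
    best=min([fit([(s,L,Q)],x0) for Q in (P,[P[1],P[0],P[3],P[2]])],key=lambda r:np.abs(r[1]).sum())
    print(n,best[0],np.degrees(best[0][2]),best[1].round(1)); draw(s,im,2.4,[210,50],best[0],L)
cv2.imwrite('pics/w21f.png',im)
E
```

```text
b [ 0.4806 -0.2701 -1.9042] -109.10138371966526 [-0.6 -1.3  0.3 -0.5  0.2  1.2  0.1  0.2]
base [ 0.6296 -0.2602  0.0609] 3.4898692231819366 [-0.4 -2.  -2.2  1.4  0.4 -0.1  3.1  0.1]
a [ 0.5612 -0.3965  0.5409] 30.98931404176834 [ 2.4  1.3 -0.7 -5.7 -1.  -2.5  0.3  7.1]
```

View pics/w21f.png

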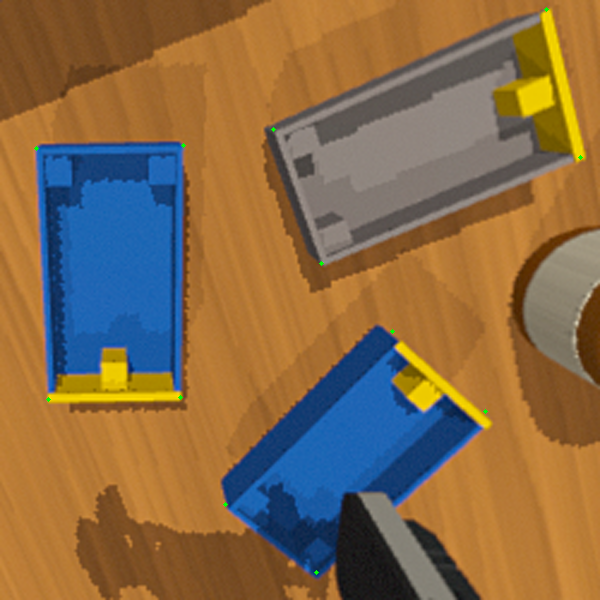

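```bash
python3 go.py .4806 -.2705 .015 70.7
```

```text
clock 37.35 pos [ 0.4813 -0.271   0.2414] yaw 70.02 gap 0.0851 F [-0.2 -0.6 -0. ]
SHIFT [ 2.000e-04 -9.000e-04  2.264e-01] turn -0.0119 minrows 3.6
```

```bash
python3 -m creep '[[[0,-0.001,0.05,-0.012],[0,-0.001,0.1,-0.012],[0,-0.001,0.14,-0.012],[0,-0.001,0.17,-0.012],[0,-0.001,0.2,-0.012],[0,-0.001,0.218,-0.012],[0,-0.001,0.226,-0.012],[0,-0.001,0.226,-0.012]]]'; python3 -c "
from h import *
snap('wrist','w22.png')";python3 -m creep '[[[0,0,0,0],[0,0,0,0],[0,0,0,0],[0,0,0,0],[0,0,0,0],[0,0,0,0],[0,0,0,0],[0,0,0,0]]]' 1;python3 -c "
from h import *
snap('wrist','w23.png')"
```

```text
clock: 38.35
position: [0.4805, -0.2709, 0.0155]
tool_rot: [[0.331, 0.944, 0.0], [0.944, -0.331, 0.0], [0.0, 0.0, -1.0]]
wrist_force: [0.4, -0.1, -0.2]
finger_gap: 0.0855
clock: 39.4
position: [0.481, -0.2713, 0.0165]
tool_rot: [[0.331, 0.944, 0.001], [0.944, -0.331, -0.001], [-0.001, 0.002, -1.0]]
wrist_force: [0.1, 0.5, 6.1]
finger_gap: 0.0629
```

View pics/w22.png

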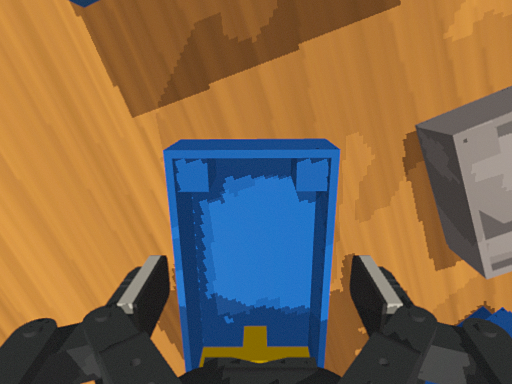

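View pics/w23.png

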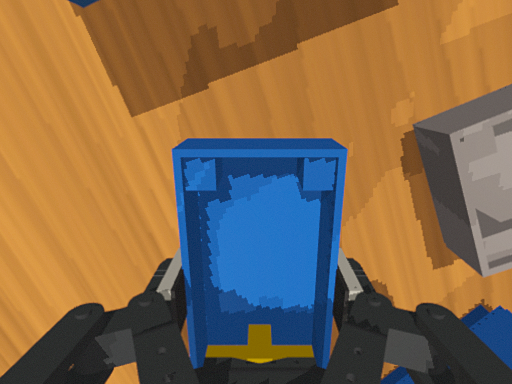

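```bash
python3 - <<'E'
from deck import *
s=snap('wrist');st=ctrl.sense();R=st['tool_rot']
for px in [(174,151),(346,151),(182,210),(334.5,210)]: print((R.T@(atz(s,px,.045)-st['position'])).round(4))
E
python3 -m creep '[[[0,0,-0.02,0],[0,0,-0.05,0],[0,0,-0.09,0],[0,0,-0.13,0],[0,0,-0.17,0],[0,0,-0.20,0],[0,0,-0.20,0],[0,0,-0.20,0]]]'; python3 go.py .50 -.262 .215 3.5
```

```text
[ 0.0599 -0.0296 -0.0286]
[ 0.0598  0.0335 -0.0285]
[ 0.0367 -0.0285 -0.0285]
[ 0.0366  0.031  -0.0284]
clock: 40.5
position: [0.4798, -0.2707, 0.2151]
tool_rot: [[0.331, 0.944, -0.0], [0.944, -0.331, 0.0], [-0.0, -0.0, -1.0]]
wrist_force: [-0.8, -0.2, -2.0]
finger_gap: 0.063
clock 40.5 pos [ 0.4798 -0.2707  0.2151] yaw 70.69 gap 0.063 F [-0.8 -0.2 -2. ]
SHIFT [0.0148 0.0162 0.0001] turn 1.1727 minrows 6.3
```

```bash
python3 -m creep '[[[0.002,0.002,0,0.17],[0.004,0.004,0,0.34],[0.006,0.006,0,0.51],[0.008,0.008,0,0.68],[0.01,0.01,0,0.85],[0.012,0.012,0,1.02],[0.0148,0.0162,0,1.1727],[0.0148,0.0162,0,1.1727]]]'; python3 go.py .50 -.262 .215 3.5; python3 -c "
from h import *
snap('wrist','w24.png');s=snap('scene','sc24.png');snap('side','sd24.png')"
```

```text
clock: 41.5
position: [0.5, -0.2617, 0.2141]
tool_rot: [[0.998, 0.063, -0.002], [0.063, -0.998, 0.001], [-0.002, -0.001, -1.0]]
wrist_force: [-0.1, 0.5, -1.2]
finger_gap: 0.063
clock 41.5 pos [ 0.5    -0.2617  0.2141] yaw 3.59 gap 0.063 F [-0.1  0.5 -1.2]
SHIFT [-0.0001  0.0003 -0.0009] turn 0.0015 minrows 0.0
```

View pics/w24.png

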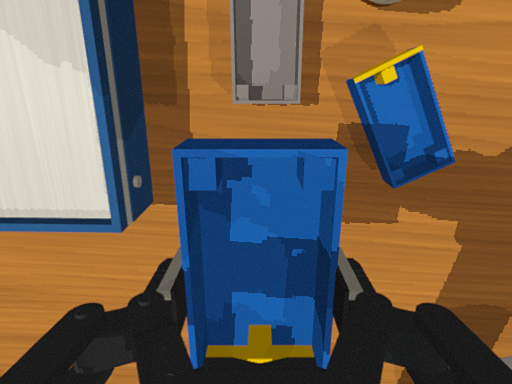

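Base tote's near end is visible at (233,103)–(301,102), with the held tote square in the jaws. I compare them in tool axes.

```bash
python3 - <<'E'
from deck import *
s=snap('wrist');st=ctrl.sense();R=st['tool_rot'];print(st['position'],np.degrees(np.arctan2(R[1,0],R[0,0])))
cv2.imwrite('pics/w24z.png',cv2.resize(s['frame'][0:160,160:360],None,fx=4,fy=3.7,interpolation=cv2.INTER_CUBIC))
f=lambda px,z:(R.T@(atz(s,px,z)-st['position'])).round(4)
for px in [(233,103),(301,102.5),(230.5,0),(304,0)]: print('base',f(px,.045))
zt=st['position'][2]+.0285
for px in [(174,151),(346,151)]: print('held',f(px,zt))
E
```

```text
[ 0.50008163 -0.26227982  0.21490349] 3.6346424292133532
base [ 0.0703 -0.0246  0.1699]
base [0.0708 0.0402 0.1698]
base [ 0.1556 -0.0244  0.1698]
base [0.1556 0.0391 0.1698]
held [ 0.0614 -0.0308 -0.0285]
held [ 0.0614  0.0322 -0.0286]
```

View pics/w24z.png

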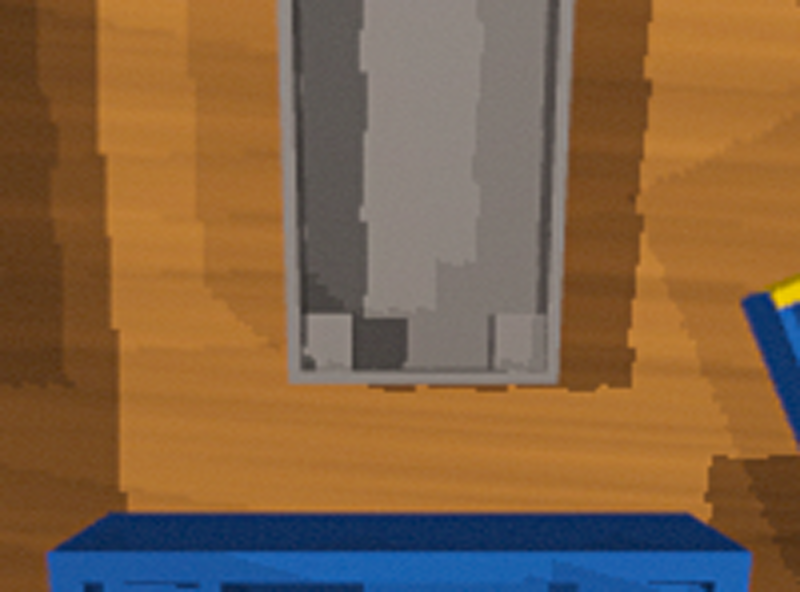

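```bash
python3 -m creep '[[[0.03,0.002,0,0],[0.06,0.003,0,0],[0.09,0.005,0,0],[0.115,0.0065,0.02,0],[0.1275,0.0065,0.05,0],[0.1275,0.0065,0.09,0],[0.1275,0.0065,0.11,0],[0.1275,0.0065,0.11,0]]]'; python3 go.py .6277 -.2607 .0615 3.6; python3 -c "
from h import *
snap('wrist','w25.png');
s=snap('scene');cv2.imwrite('pics/sc25.png',cv2.resize(s['frame'][190:310,90:240],None,fx=5,fy=5,interpolation=cv2.INTER_CUBIC))
s=snap('side');cv2.imwrite('pics/sd25.png',cv2.resize(s['frame'][100:200,210:340],None,fx=5,fy=5,interpolation=cv2.INTER_CUBIC))"
```

```text
clock: 42.7
position: [0.627, -0.2611, 0.104]
tool_rot: [[0.998, 0.061, -0.003], [0.061, -0.998, 0.001], [-0.003, -0.001, -1.0]]
wrist_force: [0.5, 0.1, -0.1]
finger_gap: 0.0631
clock 42.7 pos [ 0.627  -0.2611  0.104 ] yaw 3.52 gap 0.0631 F [ 0.5  0.1 -0.1]
SHIFT [ 0.0008 -0.0003  0.0425] turn -0.0014 minrows 0.7
```

View pics/w25.png

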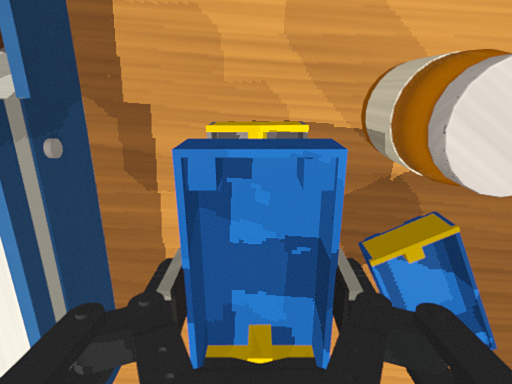

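View pics/sc25.png

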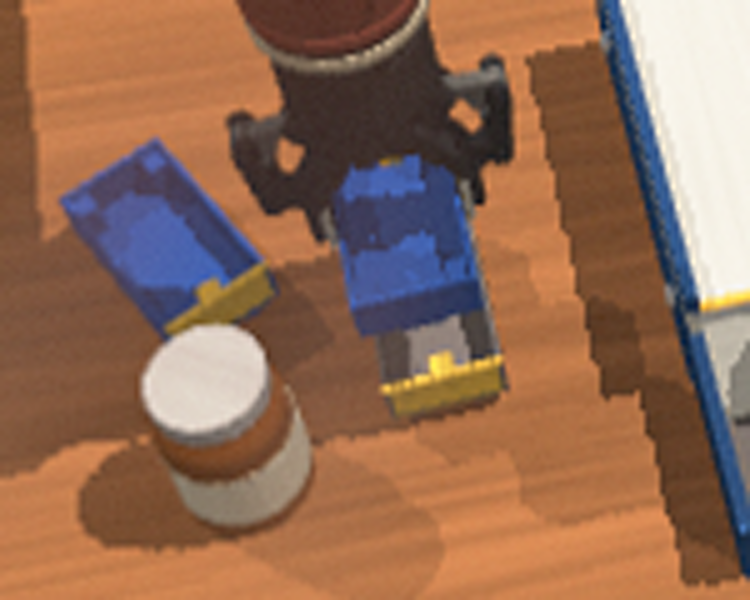

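View pics/sd25.png

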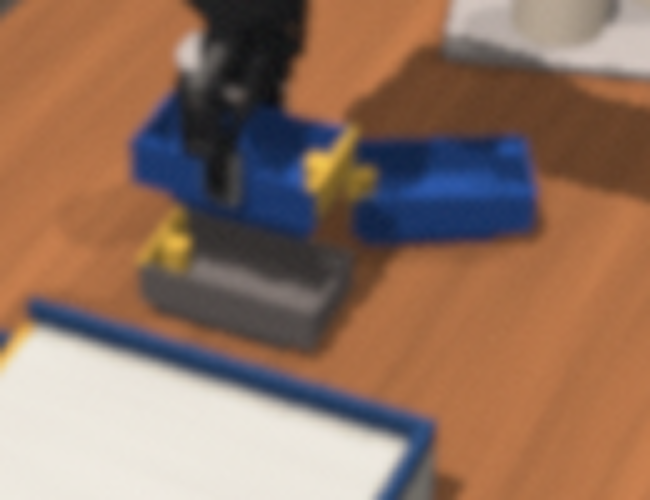

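```bash
python3 - <<'E'
from deck import *
s=snap('wrist');st=ctrl.sense();R=st['tool_rot'];print(st['position'])
f=lambda px,z:(R.T@(atz(s,px,z)-st['position'])).round(4)
cv2.imwrite('pics/w25z.png',cv2.resize(s['frame'][110:170,160:360],None,fx=4,fy=4,interpolation=cv2.INTER_CUBIC))
for px in [(206.5,122.5),(309,122.5),(206.5,132)]: print('base',f(px,.045))
zt=st['position'][2]+.0285
for px in [(174,151),(346,151)]: print('held',f(px,zt))
E
```

```text
[ 0.62910202 -0.26140085  0.10739184]
base [ 0.0627 -0.0331  0.0625]
base [0.0627 0.0324 0.0626]
base [ 0.0567 -0.0334  0.0625]
held [ 0.0613 -0.0307 -0.0284]
held [ 0.0613  0.0324 -0.0283]
```

View pics/w25z.png

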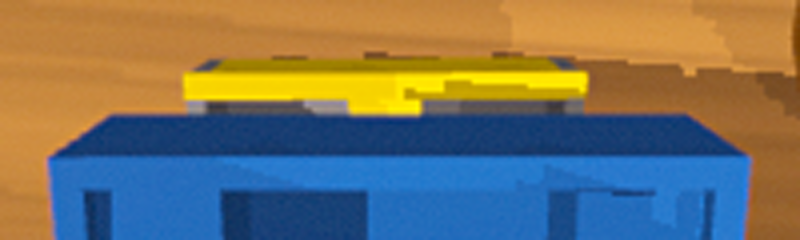

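```bash
python3 go.py .6274 -.2606 .0615 3.6; python3 -m creep '[[[-0.002,-0.0005,0.01,0],[-0.002,-0.0005,0.022,0],[-0.002,-0.0005,0.034,0],[-0.002,-0.0005,0.042,0],[-0.002,-0.0005,0.045,0],[-0.002,-0.0005,0.046,0],[-0.002,-0.0005,0.046,0],[-0.002,-0.0005,0.046,0]]]';python3 go.py .6274 -.2606 .0575 3.6
```

```text
clock 42.9 pos [ 0.6291 -0.2614  0.1074] yaw 3.5 gap 0.0632 F [ 0.1  0.1 -1.5]
SHIFT [-0.0018 -0.001   0.0459] turn -0.0018 minrows 0.7
clock: 43.9
position: [0.6263, -0.2607, 0.0597]
tool_rot: [[0.998, 0.061, 0.001], [0.061, -0.998, -0.0], [0.001, 0.0, -1.0]]
wrist_force: [0.1, 0.2, -1.2]
finger_gap: 0.0627
clock 43.9 pos [ 0.6263 -0.2607  0.0597] yaw 3.49 gap 0.0627 F [ 0.1  0.2 -1.2]
SHIFT [ 0.0011 -0.      0.0022] turn -0.0019 minrows 0.0
```

```bash
python3 -m creep '[[[0.0008,0,0.001,0],[0.0008,0,0.002,0],[0.0008,0,0.003,0],[0.0008,0,0.0035,0],[0.0008,0,0.0035,0],[0.0008,0,0.0035,0],[0.0008,0,0.0035,0],[0.0008,0,0.0035,0]]]';python3 go.py .6274 -.2606 .0575 3.6; python3 -c "
from h import *
s=snap('side');cv2.imwrite('pics/sd26.png',cv2.resize(s['frame'][100:200,210:340],None,fx=5,fy=5,interpolation=cv2.INTER_CUBIC))"
```

```text
clock: 44.9
position: [0.6271, -0.2605, 0.0575]
tool_rot: [[0.998, 0.061, 0.0], [0.061, -0.998, -0.001], [0.0, 0.001, -1.0]]
wrist_force: [-6.0, 1.3, 12.9]
finger_gap: 0.0631
clock 44.9 pos [ 0.6271 -0.2605  0.0575] yaw 3.5 gap 0.0631 F [-6.   1.3 12.9]
SHIFT [0.0003 0.0001 0.    ] turn -0.0018 minrows 0.0
```

View pics/sd26.png

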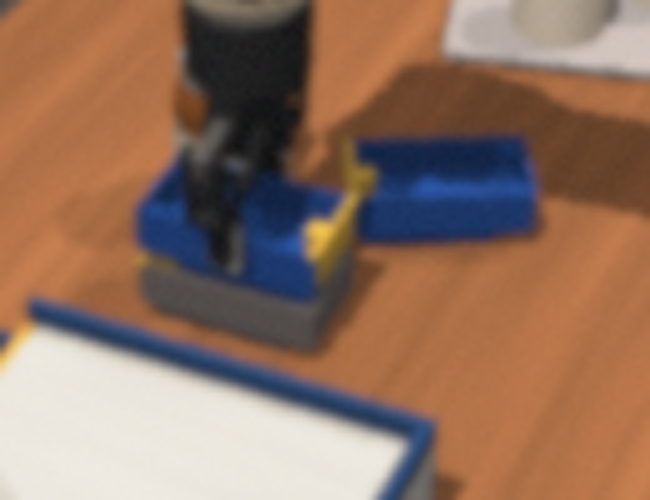

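Seated at the stacking height (z matches 41 mm, 13 N contact). Release and view.

```bash
python3 -m creep '[[[0,0,-0.0015,0],[0,0,-0.0015,0],[0,0,-0.0015,0],[0,0,-0.0015,0],[0,0,-0.0015,0],[0,0,-0.0015,0],[0,0,-0.0015,0],[0,0,-0.0015,0]]]' 0;python3 -m creep '[[[0,0,-0.02,0],[0,0,-0.06,0],[0,0,-0.11,0],[0,0,-0.15,0],[0,0,-0.17,0],[-0.03,0,-0.17,0],[-0.04,0,-0.17,0],[-0.04,0,-0.17,0]]]';python3 -c "
from h import *
s=snap('wrist','w27.png')"; python3 go.py .5595 -.399 .24 29
```

```text
clock: 45.95
position: [0.6269, -0.2605, 0.0573]
tool_rot: [[0.998, 0.061, -0.0], [0.061, -0.998, 0.0], [-0.0, -0.0, -1.0]]
wrist_force: [0.0, 0.1, 0.5]
finger_gap: 0.0853
clock: 46.95
position: [0.5865, -0.2633, 0.2271]
tool_rot: [[0.998, 0.06, -0.001], [0.06, -0.998, -0.0], [-0.001, 0.0, -1.0]]
wrist_force: [-0.4, 0.6, 0.3]
finger_gap: 0.0853
clock 47.0 pos [ 0.587  -0.263   0.2271] yaw 3.48 gap 0.0852 F [ 1.8  0.3 -0.4]
SHIFT [-0.0357  0.1341 -0.013 ] turn -0.4454 minrows 2.4
```

View pics/w27.png

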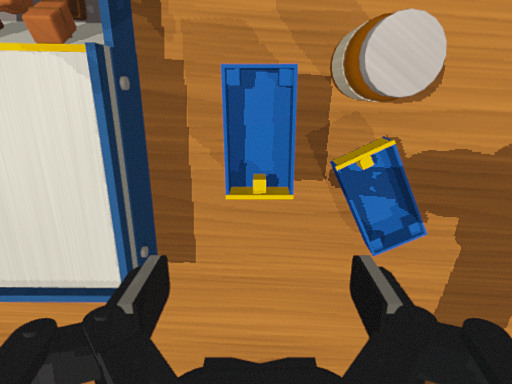

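Tote b sits on the grey one, yellow end toward the robot. I measure it and tote a.

```bash
python3 - <<'E'
from fit import *
np.set_printoptions(precision=4,suppress=True)
s=snap('wrist')
T=lambda z:[(.059,.032,z),(.059,-.032,z),(-.059,-.032,z),(-.059,.032,z)]
p,r=fit([(s,T(.086),[(226,198.5),(294,198.5),(297.5,64.5),(221.5,64.5)][0:2][::-1]+[(221.5,64.5),(297.5,64.5)])],[.627,-.26,np.pi]);print('b',p,np.degrees(p[2]),r.round(1))
p,r=fit([(s,T(.045),[(332,164),(392,137),(427,234),(377,254)])],[.56,-.398,.5]);print('a',p,np.degrees(p[2]),r.round(1))
E
python3 -m creep '[[[-0.012,0.045,0,-0.15],[-0.024,0.09,0,-0.3],[-0.0357,0.134,-0.005,-0.445],[-0.0357,0.134,-0.005,-0.445],[-0.0357,0.134,-0.005,-0.445],[-0.0357,0.134,-0.005,-0.445],[-0.0357,0.134,-0.005,-0.445],[-0.0357,0.134,-0.005,-0.445]]]'; python3 -c "
from h import *
s=snap('wrist','w28.png')"; python3 go.py .5595 -.399 .24 29
```

```text
b [ 0.6302 -0.2614  3.2051] 183.63655454958155 [-0.5 -0.3  0.4 -0.1 -0.3  0.3  0.4  0. ]
a [ 0.5643 -0.3991  0.5312] 30.43317372966964 [ 1.9  1.  -0.1  0.2  0.1 -3.  -3.6 -0.2]
clock: 48.05
position: [0.5598, -0.3983, 0.2324]
tool_rot: [[0.874, 0.485, 0.0], [0.485, -0.874, -0.0], [0.0, 0.0, -1.0]]
wrist_force: [0.0, 0.6, -0.7]
finger_gap: 0.0854
clock 48.1 pos [ 0.5597 -0.3985  0.2324] yaw 29.02 gap 0.0856 F [ 0.1 -0.7 -0.2]
SHIFT [-0.0004  0.0003 -0.0076] turn 0.0003 minrows 0.1
```

View pics/w28.png

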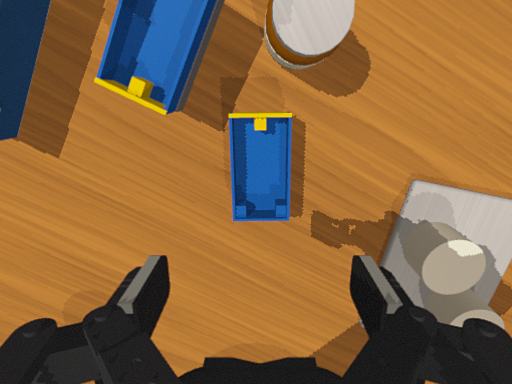

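```bash
python3 - <<'E'
from fit import *
np.set_printoptions(precision=4,suppress=True)
s=snap('wrist');st=ctrl.sense();R=st['tool_rot']
T=lambda z:[(.059,.032,z),(.059,-.032,z),(-.059,-.032,z),(-.059,.032,z)]
p,r=fit([(s,T(.045),[(229,114),(292.5,113.5),(289.5,220.5),(233.5,221)])],[.56,-.398,.5]);print('a',p,np.degrees(p[2]),r.round(1))
for px in [(410,180),(372,290)]:print((R.T@(atz(s,px,.0)-st['position'])).round(4))
E
python3 go.py .5605 -.3985 .0155 29
```

```text
a [ 0.5611 -0.4015  0.5147] 29.491304088473104 [ 0.3  0.1 -0.3 -0.   0.1 -0.  -0.2 -0.1]
[-0.0239  0.1871  0.2325]
[-0.183   0.1582  0.2325]
clock 48.15 pos [ 0.5596 -0.3987  0.2324] yaw 29.0 gap 0.0853 F [-0.6  0.1  0.5]
SHIFT [0.0009 0.0003 0.2169] turn 0.0001 minrows 3.5
```

```bash
python3 -m creep '[[[0,0.0015,0.05,-0.009],[0,0.0015,0.1,-0.009],[0,0.0015,0.14,-0.009],[0,0.0015,0.17,-0.009],[0,0.0015,0.2,-0.009],[0,0.0015,0.21,-0.009],[0,0.0015,0.217,-0.009],[0,0.0015,0.217,-0.009]]]';python3 -m creep '[[[0,0,0,0],[0,0,0,0],[0,0,0,0],[0,0,0,0],[0,0,0,0],[0,0,0,0],[0,0,0,0],[0,0,0,0]]]' 1;python3 - <<'E'
from deck import *
s=snap('wrist','w29.png')
E
python3 -m creep '[[[0,0,-0.02,0],[0,0,-0.06,0],[0,0,-0.11,0],[0,0,-0.16,0],[0,0,-0.20,0],[0,0,-0.22,0],[0,0,-0.22,0],[0,0,-0.22,0]]]'; python3 go.py .50 -.272 .235 3.6
```

```text
clock: 49.15
position: [0.5606, -0.4004, 0.0159]
tool_rot: [[0.87, 0.493, 0.001], [0.493, -0.87, -0.0], [0.0, 0.001, -1.0]]
wrist_force: [-0.1, -0.1, -0.4]
finger_gap: 0.0856
clock: 50.15
position: [0.561, -0.4007, 0.0167]
tool_rot: [[0.87, 0.492, 0.002], [0.492, -0.87, -0.001], [0.001, 0.002, -1.0]]
wrist_force: [-0.5, 0.4, 6.9]
finger_gap: 0.0626
clock: 51.2
position: [0.5594, -0.3999, 0.2332]
tool_rot: [[0.87, 0.493, -0.003], [0.493, -0.87, 0.002], [-0.001, -0.003, -1.0]]
wrist_force: [-0.2, -1.0, -1.9]
finger_gap: 0.0629
clock 51.2 pos [ 0.5594 -0.3999  0.2332] yaw 29.51 gap 0.0629 F [-0.2 -1.  -1.9]
SHIFT [ 0.0113 -0.1406 -0.0015] turn 0.4523 minrows 2.4
```

View pics/w29.png

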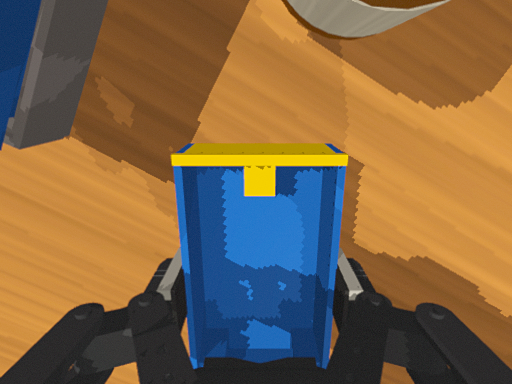

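```bash
python3 -m creep '[[[0.003,-0.035,0,0.12],[0.006,-0.07,0,0.24],[0.009,-0.105,0,0.36],[0.0113,-0.1406,0,0.4523],[0.0113,-0.1406,0,0.4523],[0.0113,-0.1406,0,0.4523],[0.0113,-0.1406,0,0.4523],[0.0113,-0.1406,0,0.4523]]]';python3 - <<'E'
from deck import *
s=snap('wrist','w30.png')
s=snap('scene');cv2.imwrite('pics/sc30.png',cv2.resize(s['frame'][190:310,90:240],None,fx=5,fy=5,interpolation=cv2.INTER_CUBIC))
E
```

```text
clock: 52.2
position: [0.5008, -0.2729, 0.2348]
tool_rot: [[0.998, 0.062, -0.001], [0.062, -0.998, 0.001], [-0.001, -0.001, -1.0]]
wrist_force: [0.4, 0.6, -1.4]
finger_gap: 0.0628
```

View pics/w30.png

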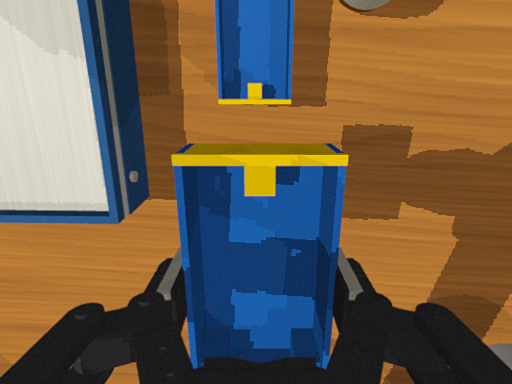

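View pics/sc30.png

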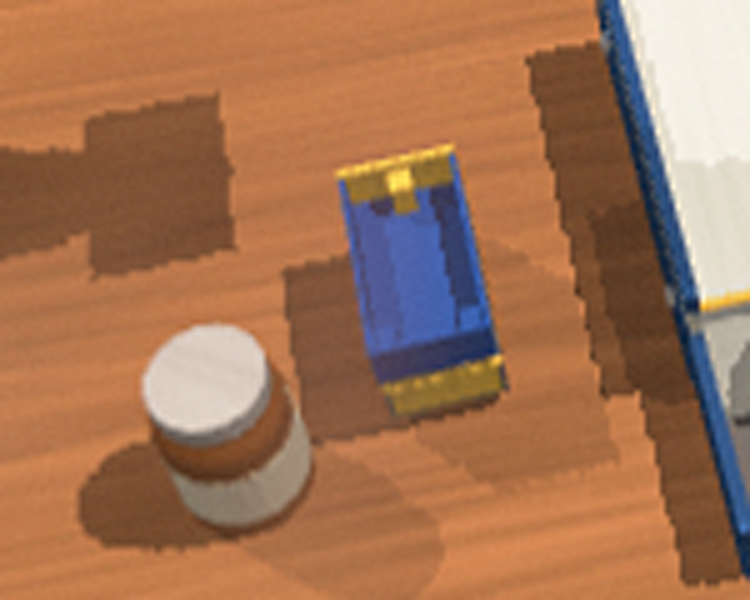

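```bash
python3 - <<'E'
from deck import *
s=snap('wrist');st=ctrl.sense();R=st['tool_rot'];print(st['position'])
cv2.imwrite('pics/w30z.png',cv2.resize(s['frame'][0:170,160:360],None,fx=4,fy=3.5,interpolation=cv2.INTER_CUBIC))
f=lambda px,z:(R.T@(atz(s,px,z)-st['position'])).round(4)
for px in [(218.5,103.8),(291.5,103.5),(216.5,0),(294,0)]: print('B',f(px,.086))
zt=st['position'][2]+.0285
for px in [(172.5,154.5),(347.5,154.5)]: print('held',f(px,zt))
E
python3 go.py .6279 -.2605 .235 3.6
```

```text
[ 0.50086556 -0.27255582  0.23511384]
B [ 0.0706 -0.0356  0.1491]
B [0.0708 0.0294 0.1491]
B [ 0.1509 -0.0338  0.1491]
B [0.1509 0.0288 0.1491]
held [ 0.0601 -0.0312 -0.0285]
held [ 0.0601  0.0331 -0.0285]
clock 52.35 pos [ 0.5009 -0.2726  0.2351] yaw 3.58 gap 0.063 F [ 0.2 -0.2 -1.5]
SHIFT [ 1.275e-01 -4.100e-03  1.000e-04] turn -0.0003 minrows 2.0
```

View pics/w30z.png

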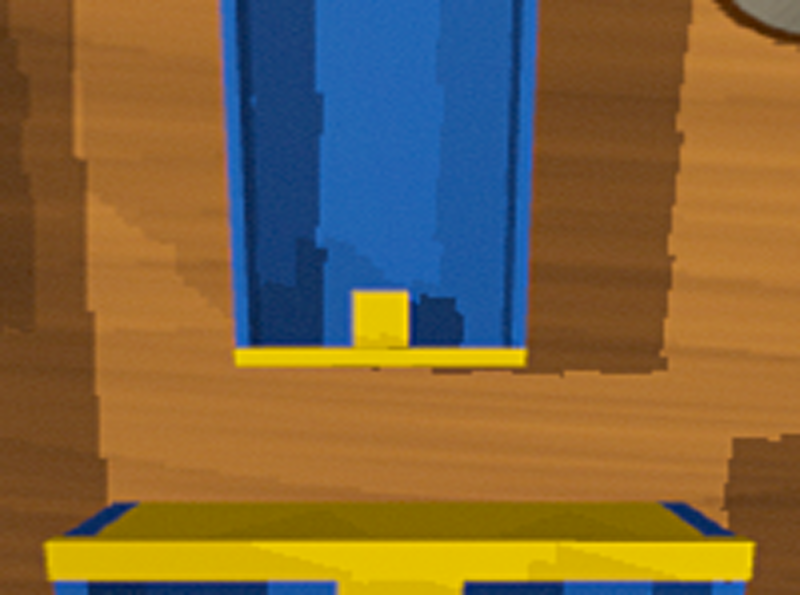

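Camera and kinematics agree on the shift (0.128, −0.004).

```bash
python3 -m creep '[[[0.03,-0.001,0,0],[0.06,-0.002,0,0],[0.09,-0.003,0,0],[0.115,-0.004,0.02,0],[0.1278,-0.004,0.05,0],[0.1278,-0.004,0.08,0],[0.1278,-0.004,0.09,0],[0.1278,-0.004,0.09,0]]]'; python3 -m creep '[[[0,0,0.01,0],[0,0,0.02,0],[0,0,0.026,0],[0,0,0.03,0],[0,0,0.03,0],[0,0,0.03,0],[0,0,0.03,0],[0,0,0.03,0]]]';python3 go.py .628 -.2605 .0987 3.6;python3 - <<'E'
from deck import *
s=snap('wrist','w31.png')
s=snap('side');cv2.imwrite('pics/sd31.png',cv2.resize(s['frame'][90:190,210:340],None,fx=5,fy=5,interpolation=cv2.INTER_CUBIC))
E
```

```text
clock: 53.35
position: [0.6279, -0.2605, 0.1452]
tool_rot: [[0.998, 0.062, -0.001], [0.062, -0.998, 0.0], [-0.001, -0.0, -1.0]]
wrist_force: [-0.7, -0.9, -2.1]
finger_gap: 0.0628
clock: 54.35
position: [0.6282, -0.2603, 0.1155]
tool_rot: [[0.998, 0.063, 0.0], [0.063, -0.998, -0.0], [0.0, 0.0, -1.0]]
wrist_force: [0.2, -0.7, -1.8]
finger_gap: 0.0629
clock 54.35 pos [ 0.6282 -0.2603  0.1155] yaw 3.59 gap 0.0629 F [ 0.2 -0.7 -1.8]
SHIFT [-0.0002  0.0002  0.0168] turn -0.0001 minrows 0.3
```

View pics/w31.png

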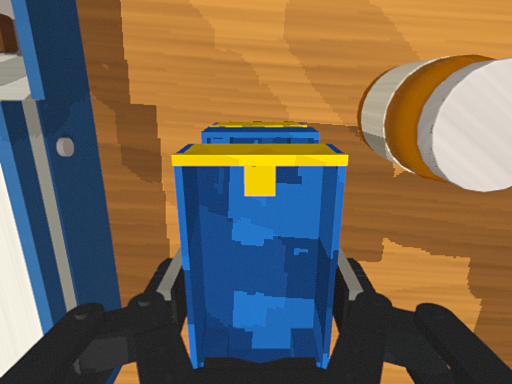

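View pics/sd31.png

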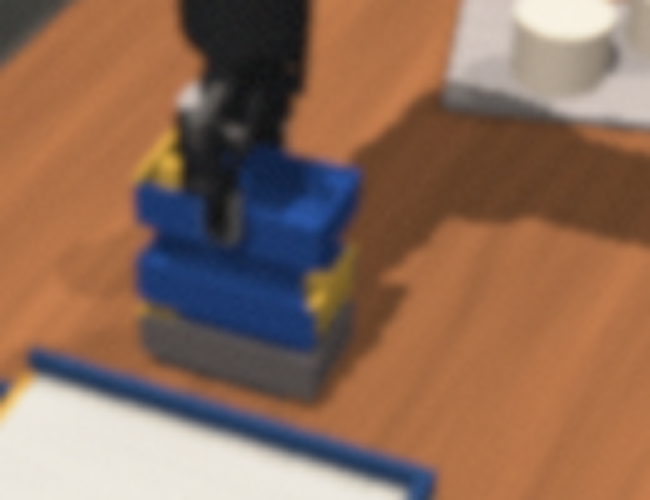

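```bash
python3 -m creep '[[[0,0,0.005,0],[0,0,0.009,0],[0,0,0.012,0],[0,0,0.0145,0],[0,0,0.0165,0],[0,0,0.0175,0],[0,0,0.0175,0],[0,0,0.0175,0]]]';python3 go.py .628 -.2605 .0987 3.6;python3 - <<'E'
from deck import *
s=snap('side');cv2.imwrite('pics/sd32.png',cv2.resize(s['frame'][90:190,210:340],None,fx=5,fy=5,interpolation=cv2.INTER_CUBIC))
E
```

```text
clock: 55.45
position: [0.6283, -0.2603, 0.0987]
tool_rot: [[0.998, 0.063, 0.0], [0.063, -0.998, -0.0], [0.0, 0.0, -1.0]]
wrist_force: [-3.2, 1.1, 5.4]
finger_gap: 0.0628
clock 55.45 pos [ 0.6283 -0.2603  0.0987] yaw 3.59 gap 0.0628 F [-3.2  1.1  5.4]
SHIFT [-0.0003  0.0002  0.    ] turn -0.0002 minrows 0.0
```

View pics/sd32.png

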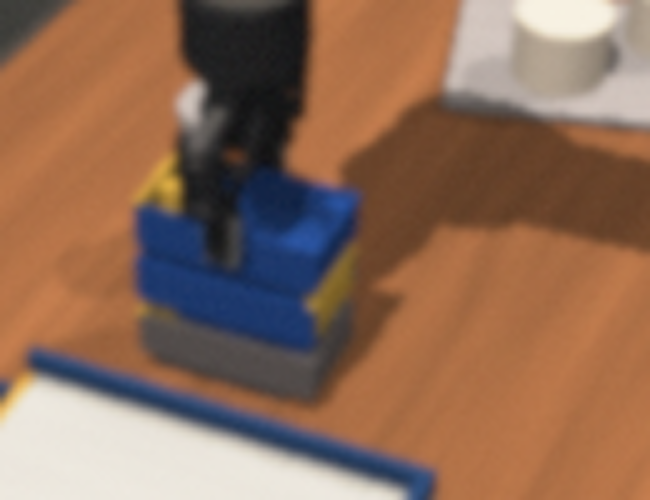

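Seated at the expected height. Release, rise, and look.

```bash
python3 -m creep '[[[0,0,-0.0005,0],[0,0,-0.0005,0],[0,0,-0.0005,0],[0,0,-0.0005,0],[0,0,-0.0005,0],[0,0,-0.0005,0],[0,0,-0.0005,0],[0,0,-0.0005,0]]]' 0;python3 -m creep '[[[0,0,-0.02,0],[0,0,-0.06,0],[0,0,-0.11,0],[0,0,-0.14,0],[0,0,-0.15,0],[-0.05,0,-0.15,0],[-0.09,0,-0.15,0],[-0.09,0,-0.15,0]]]';python3 - <<'E'
from deck import *
s=snap('wrist','w33.png')
s=snap('scene','sc33f.png');cv2.imwrite('pics/sc33.png',cv2.resize(s['frame'][190:310,90:240],None,fx=5,fy=5,interpolation=cv2.INTER_CUBIC))
s=snap('side','sd33f.png');cv2.imwrite('pics/sd33.png',cv2.resize(s['frame'][90:190,210:340],None,fx=5,fy=5,interpolation=cv2.INTER_CUBIC))
E
python3 go.py .47 .15 .25 25
```

```text
clock: 56.5
position: [0.6281, -0.2603, 0.0983]
tool_rot: [[0.998, 0.063, -0.0], [0.063, -0.998, 0.0], [0.0, -0.0, -1.0]]
wrist_force: [0.5, 0.3, -1.0]
finger_gap: 0.0855
clock: 57.5
position: [0.5354, -0.2671, 0.2481]
tool_rot: [[0.998, 0.06, -0.002], [0.06, -0.998, -0.001], [-0.002, 0.001, -1.0]]
wrist_force: [-0.3, -0.6, -0.1]
finger_gap: 0.085
clock 57.65 pos [ 0.5386 -0.2657  0.2481] yaw 3.61 gap 0.0855 F [0.  0.3 0.1]
SHIFT [-0.0423 -0.4192 -0.0017] turn -0.3734 minrows 6.7
```

View pics/w33.png

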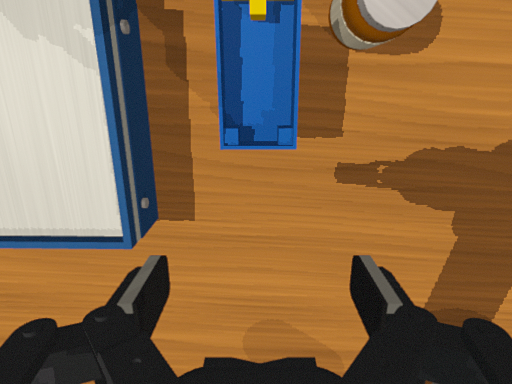

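View pics/sc33.png

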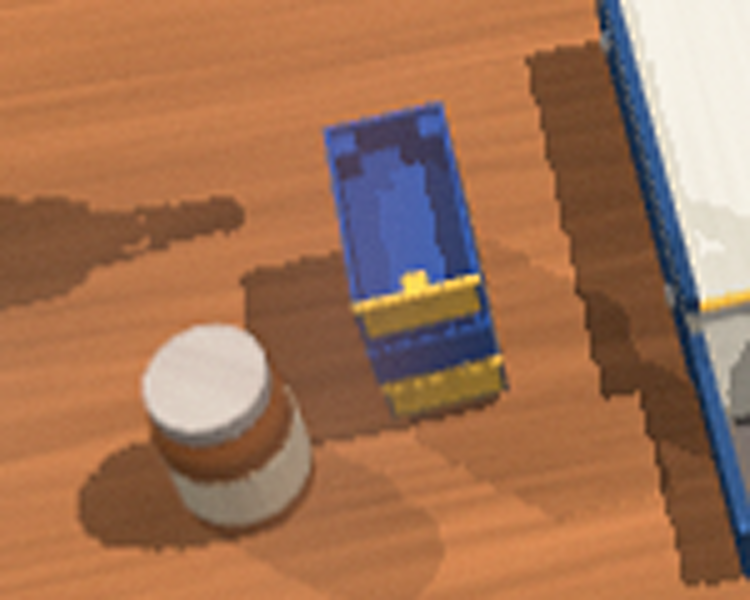

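View pics/sd33.png

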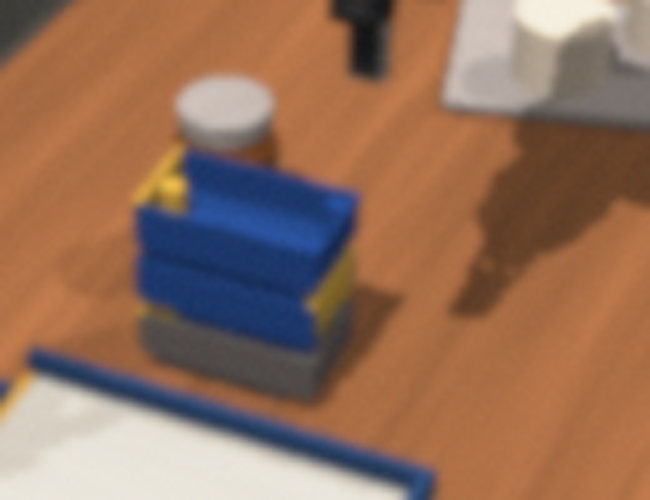

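View pics/sc33f.png

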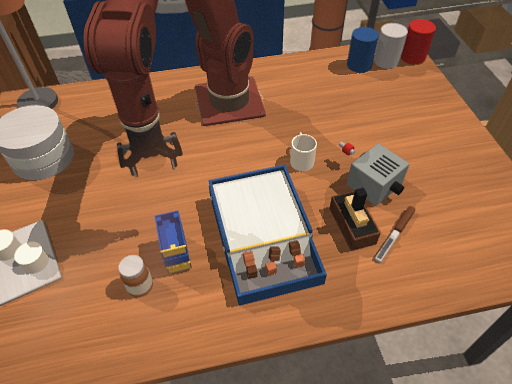

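The stack is square with alternating yellow ends, the deck is empty, the briquettes are in the bin (scene 245–300, 245–272), and the pusher is on its rest. Now the knob.

```bash
python3 go.py .4027 .316 .24 29.7;  python3 -m creep '[[[-0.006,-0.055,0,-0.047],[-0.012,-0.11,0,-0.093],[-0.018,-0.165,0,-0.14],[-0.024,-0.22,0,-0.187],[-0.03,-0.275,0,-0.233],[-0.036,-0.33,0,-0.28],[-0.042,-0.385,0,-0.327],[-0.048,-0.44,0,-0.373]]]'; python3 go.py .4027 .316 .23 29.7
```

```text
clock 57.65 pos [ 0.5386 -0.2657  0.2481] yaw 3.61 gap 0.0855 F [0.  0.3 0.1]
SHIFT [-0.099  -0.5891  0.0084] turn -0.4554 minrows 9.6
clock: 58.65
position: [0.4626, 0.1729, 0.2485]
tool_rot: [[0.905, 0.425, 0.0], [0.425, -0.905, 0.001], [0.001, -0.001, -1.0]]
wrist_force: [0.9, 0.5, -1.0]
finger_gap: 0.0852
clock 58.65 pos [0.4626 0.1729 0.2485] yaw 25.12 gap 0.0852 F [ 0.9  0.5 -1. ]
SHIFT [ 0.0066 -0.155   0.0186] turn -0.0799 minrows 2.5
```

```bash
python3 -m creep '[[[0.002,-0.05,0.005,-0.03],[0.004,-0.1,0.01,-0.05],[0.0066,-0.155,0.0186,-0.08],[0.0066,-0.155,0.0186,-0.08],[0.0066,-0.155,0.0186,-0.08],[0.0066,-0.155,0.0186,-0.08],[0.0066,-0.155,0.0186,-0.08],[0.0066,-0.155,0.0186,-0.08]]]'; python3 go.py .4025 .3165 .052 29.7; python3 -c "
from h import *
s=snap('wrist','w34.png');print(atz(s,(258,172),.075))"
```

```text
clock: 59.65
position: [0.4038, 0.313, 0.2298]
tool_rot: [[0.871, 0.492, 0.0], [0.492, -0.871, -0.0], [0.0, 0.0, -1.0]]
wrist_force: [-0.8, -0.1, -0.1]
finger_gap: 0.0854
clock 59.65 pos [0.4038 0.313  0.2298] yaw 29.48 gap 0.0854 F [-0.8 -0.1 -0.1]
SHIFT [ 0.0006 -0.0037  0.1778] turn -0.0039 minrows 2.8
[0.40912963 0.31596695 0.075     ]
```

View pics/w34.png

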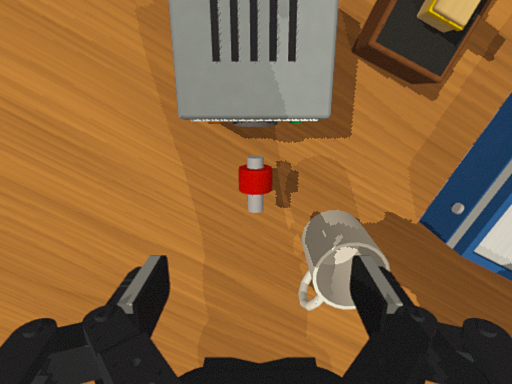

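```bash
python3 -m creep '[[[0,-0.0037,0.04,-0.004],[0.0006,-0.0037,0.08,-0.004],[0.0006,-0.0037,0.12,-0.004],[0.0006,-0.0037,0.15,-0.004],[0.0006,-0.0037,0.17,-0.004],[0.0006,-0.0037,0.178,-0.004],[0.0006,-0.0037,0.178,-0.004],[0.0006,-0.0037,0.178,-0.004]]]'; python3 -m creep '[[[0,0,0,0],[0,0,0,0],[0,0,0,0],[0,0,0,0],[0,0,0,0],[0,0,0,0],[0,0,0,0],[0,0,0,0]]]' 1; python3 -m creep '[[[0.004,0,0,0],[0.008,0,0,0],[0.012,0,0,0],[0.016,0,0,0],[0.019,0,0,0],[0.021,0,0,0],[0.0225,0,0,0],[0.0225,0,0,0]]]'; python3 go.py .4025 .3165 .052 29.7;python3 -c "
from h import *
s=snap('wrist','w35.png')"
```

```text
clock: 60.7
position: [0.4026, 0.3175, 0.0527]
tool_rot: [[0.868, 0.497, 0.001], [0.497, -0.868, 0.001], [0.002, -0.0, -1.0]]
wrist_force: [0.0, -0.3, -0.0]
finger_gap: 0.0855
clock: 61.7
position: [0.4022, 0.3172, 0.0522]
tool_rot: [[0.868, 0.497, 0.0], [0.497, -0.868, 0.0], [0.0, 0.0, -1.0]]
wrist_force: [-0.6, -0.9, 5.3]
finger_gap: 0.0325
clock: 62.7
position: [0.4196, 0.327, 0.0521]
tool_rot: [[0.868, 0.497, -0.003], [0.497, -0.868, -0.004], [-0.005, 0.002, -1.0]]
wrist_force: [-11.7, -9.0, 19.1]
finger_gap: 0.0323
clock 62.7 pos [0.4196 0.327  0.0521] yaw 29.8 gap 0.0323 F [-11.7  -9.   19.1]
SHIFT [-0.0201  0.0006  0.0002] turn 0.0017 minrows 0.3
```

View pics/w35.png

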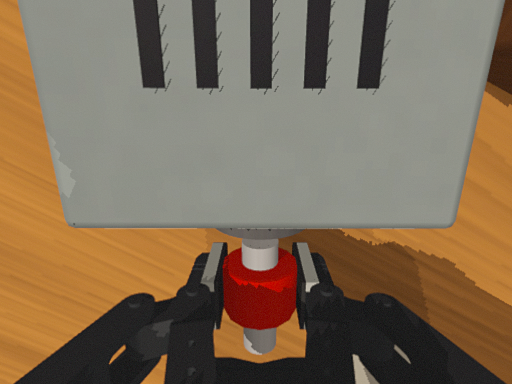

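The knob is at the inner stop (20.0 mm travelled, force rising). Relax, release, withdraw.

```bash
python3 -m creep '[[[-0.001,0,0,0],[-0.002,0,0,0],[-0.0025,0,0,0],[-0.0025,0,0,0],[-0.0025,0,0,0],[-0.0025,0,0,0],[-0.0025,0,0,0],[-0.0025,0,0,0]]]'; python3 -m creep '[[[0,0,0,0],[0,0,0,0],[0,0,0,0],[0,0,0,0],[0,0,-0.03,0],[0,0,-0.08,0],[0,0,-0.13,0],[0,0,-0.17,0]]]' 0;python3 -m creep '[[[0,0,-0.03,0],[0,0,-0.03,0],[0,0,-0.03,0],[0,0,-0.03,0],[0,0,-0.03,0],[0,0,-0.03,0],[0,0,-0.03,0],[0,0,-0.03,0]]]';python3 -c "
from fit import *
s=snap('wrist','w36.png');snap('scene','sc36.png');s2=snap('side','sd36.png')"
```

```text
clock: 63.75
position: [0.4196, 0.3271, 0.0522]
tool_rot: [[0.868, 0.497, 0.0], [0.497, -0.868, -0.0], [0.0, 0.0, -1.0]]
wrist_force: [-1.4, -2.1, 5.7]
finger_gap: 0.0323
clock: 64.75
position: [0.4195, 0.3272, 0.2238]
tool_rot: [[0.868, 0.497, 0.001], [0.497, -0.868, 0.001], [0.001, 0.0, -1.0]]
wrist_force: [-0.1, -0.2, -0.1]
finger_gap: 0.0852
clock: 65.75
position: [0.4194, 0.327, 0.2517]
tool_rot: [[0.868, 0.497, -0.0], [0.497, -0.868, 0.0], [-0.0, -0.0, -1.0]]
wrist_force: [-0.1, -0.4, -0.0]
finger_gap: 0.0852
```

View pics/w36.png

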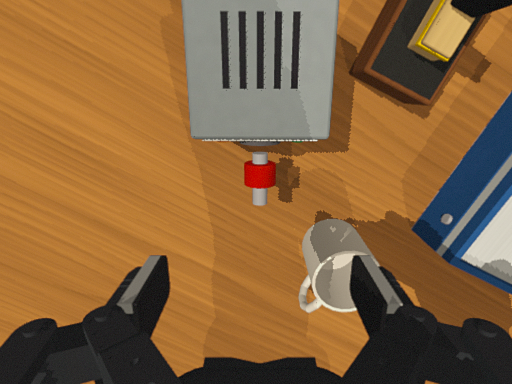

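View pics/sc36.png

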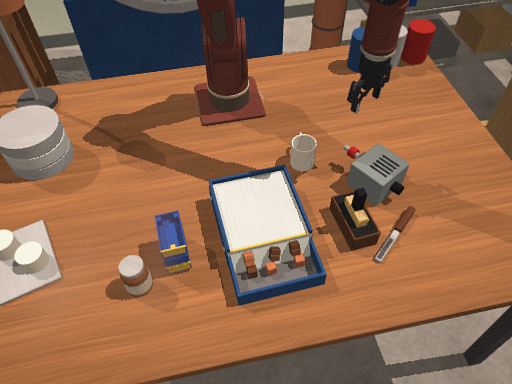

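View pics/sd36.png

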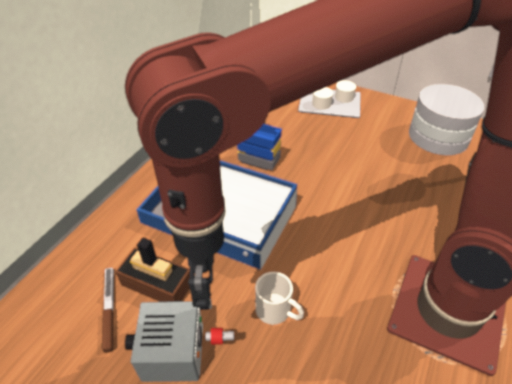

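Knob in, deck empty, six briquettes in the bin, stack and pusher in place, jar, mug and trier unmoved, gripper free. I hand in.

```bash
python3 -c "
from h import *
print(ctrl.sign_off())"
```

```text
the job is handed in; nothing more can be done
None
```

The bench is cleared and the job was handed in at about 66 s of the 192 s allowed; the hand-in gave no verdict.

- **Extractor knob:** I pulled it 20 mm to the outer stop first. At the end I pushed it 20 mm back to the inner stop; the force rose at both ends.
- **Briquettes:** I swept all six off the deck with the pusher in three lanes. The last scene picture shows an empty deck and six briquettes in the catch bin.
- **Pusher:** it stands upright on its rest, about 3 mm from the middle by the camera fit.
- **Totes:** tote b sits on the grey one and tote a on tote b, each with its yellow end over a plain one. Both seated at the expected 41 mm steps, and the stack looks square in the scene and side views.
- **Jar, mug and trier:** they stand where they were in the scene pictures before and after.

**Open points:**
- Three of the briquettes lean on the bin's slope, on top of others. Their visible faces are at about 55 mm height, below the 75 mm deck edge. I left them, taking that as inside the bin.
- My camera measurements of the same object differed by up to about 5 mm between views, so I lined up each tote by comparing the held tote with the one below it in the same picture.

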